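# Pack a picked order at a roller lane and route it

### The job

First switch the lane's rotary isolator off. With it off, pack every small carton and bearing block from the rubber mat into the orange tote, close its lid fully, and throw the diverter lever all the way into the notch on the side marked by the brass disc. Last, switch the isolator back on; leave the other things on the bench where they are.

Things in the scene. Friction and masses are not known exactly. Their poses are not given: they have to be found in the camera images.
- tote: Orange tote fixed on the bench, outside 240 (own x) by 280 (own y) by 85 mm high, walls 6 mm, floor about 6 mm. Origin: centre of its underside, z up. The lid's hinge runs along its +x rim (own y direction), at x = +120 mm, z = 85 mm; this side stands to the robot's left. It does not move.
- lid (a joint): Hinge of the tote's lid (240 by 280 mm, 8 mm thick, 0.25 kg): 0 is closed flat on the rim, about 1.57 is upright, 1.9 is the stop; starts open at 1.6 to 1.85. The hinge is stiff: the lid stays at whatever angle it is left and must be pushed all the way shut (0.45 N m at the hinge: a few N near its free edge). A 40 mm high black knob stands on the outer face on the middle line, 210 mm from the hinge.
- lid_hinge (a point): Middle of the lid's hinge line, on the rim of the tote; axes those of the lid: at joint 0 the lid reaches 240 mm from here along its own -x.
- lid_handle (a point): Grip point on the knob of the lid, 35 mm off the outer face; it moves with the lid.
- isolator: Grey housing of the rotary isolator, 100 by 100 by 50 mm, fixed; origin: centre of its underside, z up. It stands in one of two places behind the mat, swapped with the diverter.
- isolator_axis (a point): On the vertical axis of the isolator's handle, 75 mm above the bench, at the mid-height of the handle.
- isolator_tip (a point): On the black handle, 75 mm from its axis (the handle ends at 85 mm), mid-height. The handle is a bar 18 mm wide and 30 mm high, reaching to one side only of a hub of 24 mm radius; its underside is 59 mm and its top 89 mm above the bench.
- isolator_handle (a joint): Angle of the isolator's handle: 0 = OFF, stop (handle along the housing's own -x, towards the robot), 1.57 = ON, stop (handle along the housing's own +y, to the robot's left). It turns clockwise seen from above from OFF to ON. Friction holds it wherever it is left, so it must be turned all the way to the stop; about 0.12 N m turns it. White ticks on the housing mark the two positions. Starts ON.
- diverter: Grey base of the diverter lever, 60 (own x) by 200 (own y) by 30 mm, fixed, with two steel guide cheeks 110 mm long up to 48 mm high; origin: centre of its underside, z up.
- lever_pivot (a point): Pivot of the diverter lever, 35 mm above the bench over the centre of its base.
- lever_ball (a point): Centre of the black ball (36 mm diameter) on top of the steel lever (14 mm thick rod), 105 mm from the pivot.
- diverter_lever (a joint): Tilt of the diverter lever: 0 upright (neutral, where it starts within 0.15), +0.65 fully over to the base's own +y, in that notch (stop), -0.65 fully over to own -y. Past about 0.3 it falls by its own weight into the notch; near upright friction holds it. Under 3 N at the ball moves it.
- marker: Brass disc 28 mm in diameter on a short steel stem, 45 mm high, fixed upright on one end of the diverter's base: the notch on this side is the one to use. Origin: foot of the stem, 84 mm from the middle of the base along own +y or -y, 30 mm above the bench. The other end has only a flat steel button.
- carton1: Small brown carton, 95 by 46 by 55 mm high, about 0.2 kg; origin: centre of its underside, own x along its 95 mm length, y across its width, z up as it lies. May be absent; starts on the mat.
- carton2: Small brown carton, 95 by 46 by 55 mm high, about 0.2 kg; origin: centre of its underside, own x along its 95 mm length, y across its width, z up as it lies. May be absent; starts on the mat.
- bearing1: Dark steel bearing block, foot 95 by 46 by 16 mm with a round housing of 54 mm diameter and 44 mm long (axis along own y), top 55 mm above its underside, about 0.35 kg; origin: centre of its underside, own x along its 95 mm length, y across its width, z up as it lies. May be absent; starts on the mat.
- bearing2: Dark steel bearing block, foot 95 by 46 by 16 mm with a round housing of 54 mm diameter and 44 mm long (axis along own y), top 55 mm above its underside, about 0.35 kg; origin: centre of its underside, own x along its 95 mm length, y across its width, z up as it lies. May be absent; starts on the mat.
- tape_roll: Roll of tape: bystander, loose, to be left where it is. Origin: centre of its underside.
- pen: Marker pen, black, 134 mm long, 14 mm thick, lying: bystander, loose, to be left where it is. It may roll.
- tape_gun: Tape dispenser: bystander, loose, to be left where it is. Origin: centre of its underside.
- scanner: Hand scanner: bystander, loose, to be left where it is. Origin: centre of its underside.
- big_carton: Large carton: bystander, loose, to be left where it is. Origin: centre of its underside.
- pen_cup: Pen cup: bystander, loose, to be left where it is. Origin: centre of its underside.

How it is judged:
By the outcome, as a careful person would: the job done as asked, in the order asked, and still so for the second after the job is handed in, with the robot touching nothing.
Of carton1, carton2, bearing1, bearing2 only 3 to 4 are there at a start; the rules pass over those that are not, and their reading is None.
At some moment in a run one of carton1, carton2, bearing1, bearing2 may be knocked a few centimetres aside while the robot is not near it.
Once in a run the grip may slacken for a moment while it holds something.
It also fails if it takes over 210 s, if anything falls off the work surface, if the arm or the gripper's body presses on something with over 40 N, if the wrist force passes 120 N, or if a joint passes its speed limit or range.

### The arm

A 7-joint arm with a two-finger parallel gripper is mounted at the origin on the work surface. World frame = base frame: x ahead of the robot, y to its left, z up, the work surface at z = 0. Lengths are in m, angles in rad, forces in N, time in s.
With the tool pointing down it reaches from about 0.425 to 0.95 m from the base axis. Payload 4.7 kg.
Tool frame: the origin (TCP) lies on the front face of the gripper's body, between the roots of the fingers; the fingertips stand manip.tip_extent ahead of it and the grasp point (between the pads) lies 51 mm ahead of it (manip.tip_extent is the distance from the TCP to the fingertips, in m); y points along the fingers, z is the direction in which the jaws open and shut, and the axes are right-handed (so a half turn about y gives the same grasp; the last joint's range is limited). The gripper opens to 87 mm and grips with 3 to 60 N. Pads are 19 mm wide; open, the fingers measure 117 mm over their backs; the gripper's body (75 mm by 190 mm) begins 51 mm behind the grasp point.
Start: joints at [-1.315, 0.469, -0.049, 1.532, 0.024, 1.141, -0.082], TCP at [0.19, 0.648, 0.292] pointing down, gripper open.
Joint ranges: [-2.59, 2.59], [-0.33, 1.99], [-1.39, 1.29], [0.1, 2.45], [-1.04, 4.18], [0.21, 1.99], [-2.66, 2.66]. Speed limits (rad/s): [2.57, 2.57, 3.14, 3.14, 3.14, 3.14, 3.14].

### API

Orientations are given as a 3x3 rotation matrix whose columns are the frame's x, y, z axes.
In Python, from bench import manip gives the robot as it stands.
- The arm moves only by the tool play_rows, never from a script. Its argument "series" is a list of rows, each a list of 3 entries, a list of its own where there are three numbers: the opening, from 0 (shut) to 1 (fully open), then the shift along the world's x, y, z in units of 25 mm (1.0 is 25 mm), then the turn about the world's z in units of 5 degrees (1.0 is 5 degrees). In form: [[jaw, [x, y, z], yaw], ...]. A call has 1 to 8 rows; each row is the pose to reach, as a shift and turn from the pose measured when the call began; what a row does not reach only later rows make up. A row lasts 1/8 s, in which the tool goes at most 62.5 mm and 10.7 degrees, less where a joint would pass 70% of its speed; a pose out of reach is approached as far as the arm can. A call with a gripper value outside its range is refused whole. The fingers move at their own pace and stop on an object; "grip_force" is the grip in N (left out, the last holds). Time passes only in rows, so rows that repeat a pose let the fingers close. It gives the time, the measured TCP pose, the force and the opening at its end, in the units of the state.
- manip.get_state(): the state, without advancing time (a new reading comes with each control period).
- manip.grab_frame(name): name is "scene" or "top" or "wrist"; returns the picture (420x560x3 uint8, red, green, blue); there is no depth.
- manip.get_calibration(name): a dict with "fx", "fy", "cx", "cy" (pixels), "dist" ([k1, k2, p1, p2, k3] as OpenCV has them; the pictures are not rectified), "world_from_camera" (4x4, takes a point from camera to world coordinates). Camera axes: x right, y down, z forward; pixel columns grow to the right and rows downward; lengths in m; the calibration is good to about 2 mm. A picture is of the moment at which its call begins: read the wrist's pose just before it. get_calibration takes no time and is no camera call; for the wrist camera it gives the pose at the moment of the call.
- manip.job_done(): hands the job in, once; it reports no verdict.
The state is a dict: "clock": time; "qpos": joint angles; "qvel": joint speeds; "effort": joint torques, N m; "position": TCP position; "eef_rot": TCP orientation; "ft_force": force on the tool from outside, world axes, zero at the start; "wrist_torque": the same for the moment, N m; "grip_width": finger opening in m.
Only numpy, scipy, OpenCV 4.12 (cv2) and the standard library are available. Lean on these libraries where they do the work, as an engineer would, in place of code of your own. Each camera call takes 0.05 s, during which the arm holds its last target.

## Working session

There is one attempt and no reset: what is moved stays moved. The work goes in short steps, Python scripts to look and compute and a tool call to move; the robot and the scene stay as the last step left them, time stands still between calls to the robot, and variables do not carry over. Pictures are saved under pics/ and viewed, and the job is handed in when it is done.

Besides the shell and the picture viewer there is one more tool, called after "Call:" as name(argument=value, ...), one argument or row to a line, values as JSON. play_rows: Moves the arm, as the interface text tells. Its arguments: {"type":"object","properties":{"series":{"type":"array"},"grip_force":{"type":"number"}},"required":["series"]}

```bash
ls; mkdir -p pics
cat > h.py <<'E'
import numpy as np, cv2
from bench import manip
def grab(n,f):
    c=manip.get_calibration(n); im=manip.grab_frame(n)
    cv2.imwrite('pics/'+f+'.png',cv2.cvtColor(np.asarray(im),cv2.COLOR_RGB2BGR)); 
    import pickle; pickle.dump((np.asarray(im),c),open('pics/'+f+'.pkl','wb'))
    return np.asarray(im),c
def load(f):
    import pickle; return pickle.load(open('pics/'+f+'.pkl','rb'))
def K(c): return np.array([[c['fx'],0,c['cx']],[0,c['fy'],c['cy']],[0,0,1.]])
def ray(c,uv):
    p=cv2.undistortPoints(np.array(uv,float).reshape(-1,1,2),K(c),np.array(c['dist'],float)).reshape(-1,2)
    T=np.array(c['world_from_camera']); d=np.c_[p,np.ones(len(p))]@T[:3,:3].T
    return T[:3,3],d
def onz(c,uv,z):
    o,d=ray(c,uv); return o+d*((z-o[2])/d[:,2])[:,None]
def proj(c,P):
    T=np.linalg.inv(np.array(c['world_from_camera'])); r,_=cv2.Rodrigues(T[:3,:3])
    return cv2.projectPoints(np.array(P,float).reshape(-1,1,3),r,T[:3,3],K(c),np.array(c['dist'],float))[0].reshape(-1,2)
E
python3 - <<'E'
from h import *
np.set_printoptions(precision=4,suppress=True)
for n in('scene','top','wrist'):
    im,c=grab(n,n+'0'); print(n,c['fx'],c['dist']); print(np.array(c['world_from_camera']))
s=manip.get_state(); print(s, manip.tip_extent)
E
```

```text
pics
scene 471.72613807687367 [-0.1661  0.      0.      0.      0.    ]
[[-0.1334  0.8468 -0.5149  1.2419]
 [ 0.9911  0.1138 -0.0697 -0.029 ]
 [-0.0004 -0.5196 -0.8544  1.2103]
 [ 0.      0.      0.      1.    ]]
top 534.0464427157394 [-0.0279  0.      0.      0.      0.    ]
[[-0.0217 -0.9846  0.1737  0.2988]
 [-0.9996  0.0248  0.0155 -0.1156]
 [-0.0196 -0.1733 -0.9847  1.6628]
 [ 0.      0.      0.      1.    ]]
wrist 329.1860236642429 [-0.073  0.     0.     0.     0.   ]
[[ 0.2796  0.9192  0.2775  0.1141]
 [ 0.9601 -0.2672 -0.0821  0.67  ]
 [-0.0013  0.2894 -0.9572  0.384 ]
 [ 0.      0.      0.      1.    ]]
{'clock': 0.15, 'qpos': array([-1.3149,  0.4693, -0.0486,  1.5334,  0.0241,  1.141 , -0.0823]), 'qvel': array([ 0.0017, -0.0023, -0.0003, -0.0036, -0.0016, -0.0006,  0.0023]), 'effort': array([  0.0005, -50.8429,  -0.0809, -23.642 ,  -0.0614,   0.0357,
         0.0001]), 'position': array([0.1896, 0.6475, 0.2914]), 'eef_rot': array([[ 0.9597, -0.0004,  0.2809],
       [-0.2809, -0.0014,  0.9597],
       [ 0.0001, -1.    , -0.0015]]), 'ft_force': array([ 0.5544, -1.1598, -0.6224]), 'wrist_torque': array([-0.0473, -0.0608,  0.0248]), 'grip_width': 0.08744504082213476} 0.0697
```

View pics/top0.png

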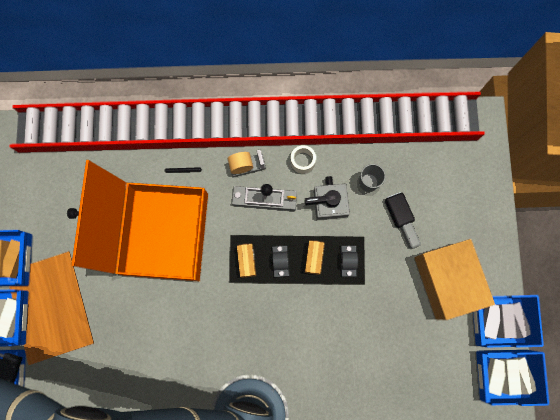

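View pics/scene0.png

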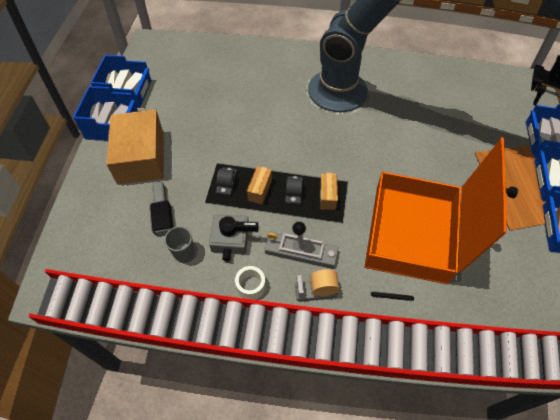

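View pics/wrist0.png

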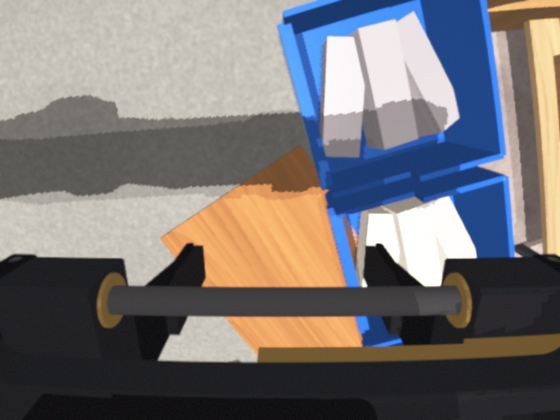

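The top view shows the isolator at about (330,200) with its handle pointing left (ON). The diverter is at (263,197) with the brass disc on its right end, near (291,197). On the mat are a carton (247,260), a bearing (280,261), a carton (314,256) and a bearing (349,261). The tote is at (160,232) with its lid open. I'll zoom in to measure.

Run:
```python
from h import *
im=cv2.imread('pics/top0.png'); a=cv2.resize(im[140:295,220:380],None,fx=5,fy=5,interpolation=cv2.INTER_CUBIC)[:600*2]
a=cv2.resize(im[150:295,220:380],(800,725),interpolation=cv2.INTER_CUBIC); cv2.imwrite('pics/z1.png',a[:600]); 
cv2.imwrite('pics/z1b.png',a[375:])
b=cv2.resize(im[150:290,60:220],(686,600),interpolation=cv2.INTER_CUBIC); cv2.imwrite('pics/z2.png',b)
s=cv2.imread('pics/scene0.png'); cv2.imwrite('pics/z3.png',cv2.resize(s[155:305,195:355],(640,600),interpolation=cv2.INTER_CUBIC))
```

```text
(no output)
```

View pics/z1.png

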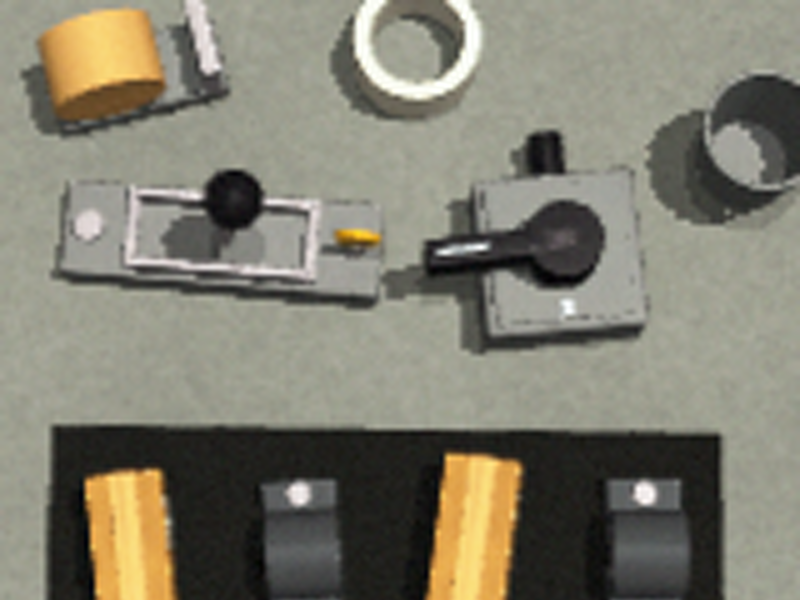

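View pics/z1b.png

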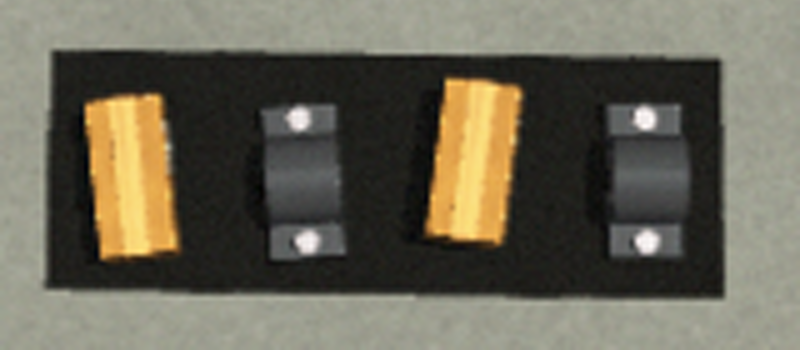

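View pics/z2.png

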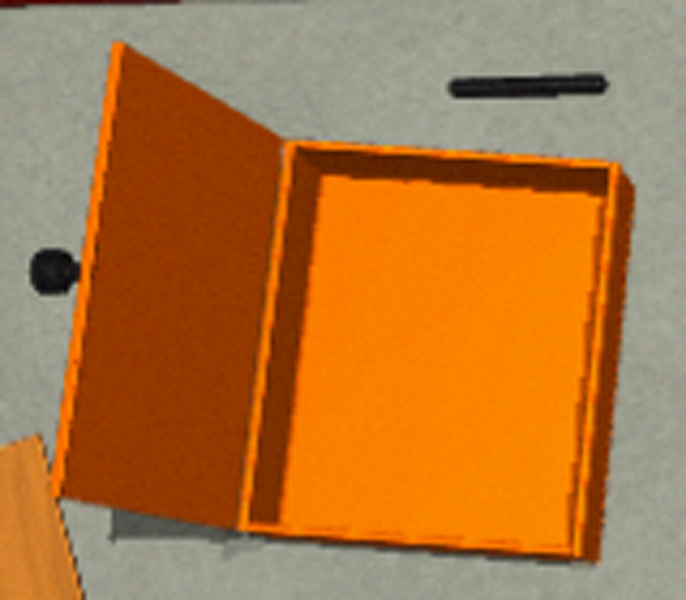

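View pics/z3.png

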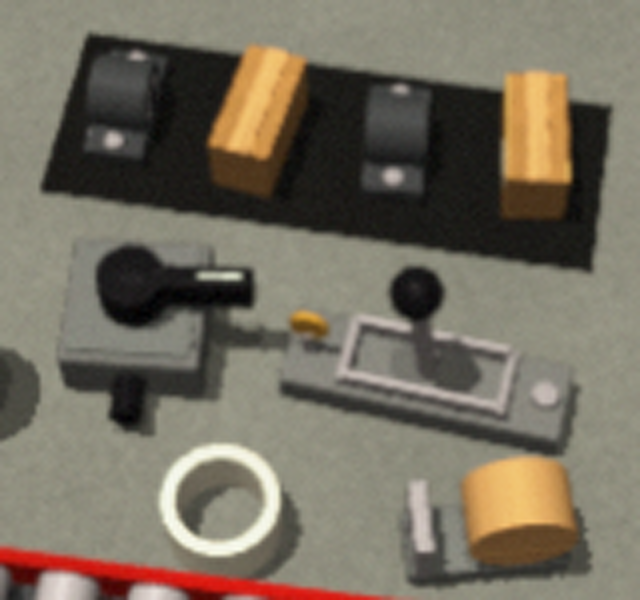

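Run:
```python
from h import *
np.set_printoptions(precision=4,suppress=True)
im,c=load('top0')
a=lambda X,Y:(220+(X+.5)/5-.5,150+(Y+.5)/5-.5)
b=lambda X,Y:a(X,Y+375)
t=lambda X,Y:(60+(X+.5)*160/686-.5,150+(Y+.5)*140/600-.5)
s_,cs=load('scene0'); s=lambda X,Y:(195+(X+.5)/4-.5,155+(Y+.5)/4-.5)
def P(n,pts,z,c=c): 
    p=onz(c,pts,z); print(n,*[q for q in p[:,:2]]); return p
P('hub top',[a(565,242)],.089); P('hub scene',[s(135,283)],.089,cs)
P('tip',[a(425,253)],.075);P('tip scene',[s(250,287)],.075,cs)
P('iso tick',[a(568,305)],.05)
P('iso top corners',[a(474,187),a(633,170),a(644,322),a(488,333)],.05)
# lsq two-view
def tri(u,v):
    A=[];B=[]
    for cc,x in((c,u),(cs,v)):
        o,d=ray(cc,[x]);d=d[0]/np.linalg.norm(d[0]);M=np.eye(3)-np.outer(d,d);A.append(M);B.append(M@o)
    r=np.linalg.lstsq(np.vstack(A),np.hstack(B),rcond=None); return r[0],r[1]
print('ball',tri(a(233,198),s(416,293)))
print('marker',tri(a(357,237),s(309,324)))
print('hub',tri(a(565,242),s(135,283)))
P('div top corners',[a(68,182),a(380,202),a(378,290),a(62,270)],.03)
P('button',[a(88,225)],.033);P('button s',[s(545,392)],.033,cs)
p=P('bearL bolts',[b(300,118),b(308,241)],.018);print(p.mean(0))
p=P('bearL s',[s(401,90),s(393,177)],.018,cs);print(p.mean(0))
p=P('bearR bolts',[b(645,118),b(647,241)],.018);print(p.mean(0))
p=P('bearR s',[s(137,57),s(114,140)],.018,cs);print(p.mean(0))
def box(n,pts,z,cc=c):
    p=onz(cc,pts,z);print(n,p.mean(0),[np.linalg.norm(p[i]-p[i-1]) for i in range(4)], 'ang',np.degrees(np.arctan2(*(p[0]+p[1]-p[2]-p[3])[1::-1])))
box('cartL',[b(85,103),b(161,95),b(179,249),b(103,259)],.055)
box('cartR',[b(446,79),b(521,88),b(501,243),b(425,235)],.055)
p=P('tote rim',[t(287,142),t(616,163),t(582,556),t(243,530)],.085);print(p.mean(0),np.linalg.norm(p-np.roll(p,1,0),axis=1))
print('lid corners',P('',[t(119,45),t(55,495)],.32))
# pen cup, tapes
P('cup rim',[(373,172)],.1);
```

```text
hub top [ 0.6343 -0.2662]
hub scene [ 0.6443 -0.263 ]
tip [ 0.6327 -0.1825]
tip scene [ 0.6292 -0.1867]
iso tick [ 0.6031 -0.2702]
iso top corners [ 0.6789 -0.2151] [ 0.6871 -0.3139] [ 0.5913 -0.3163] [ 0.5869 -0.2205]
ball (array([ 0.6547, -0.0696,  0.1407]), array([0.]))
marker (array([ 0.6462, -0.1426,  0.0636]), array([0.]))
hub (array([ 0.6371, -0.2667,  0.0753]), array([0.]))
div top corners [0.6935 0.0384] [ 0.6755 -0.1572] [ 0.6193 -0.1544] [0.6371 0.0426]
button [0.6648 0.0258]
button s [0.6615 0.0231]
bearL bolts [ 0.4949 -0.1028] [ 0.4187 -0.1059]
[ 0.4568 -0.1043  0.018 ]
bearL s [ 0.4121 -0.1076] [ 0.4915 -0.1039]
[ 0.4518 -0.1058  0.018 ]
bearR bolts [ 0.4897 -0.316 ] [ 0.4138 -0.3138]
[ 0.4518 -0.3149  0.018 ]
bearR s [ 0.4081 -0.3156] [ 0.4867 -0.3178]
[ 0.4474 -0.3167  0.018 ]
cartL [ 0.4576 -0.0008  0.055 ] [np.float64(0.09517297699713531), np.float64(0.046405640246614435), np.float64(0.09395967940522286), np.float64(0.04607304779662885)] ang 5.889485430077556
cartR [ 0.4619 -0.2069  0.055 ] [np.float64(0.09538774411037779), np.float64(0.04568587307747265), np.float64(0.09462257984155947), np.float64(0.04577882156023073)] ang -9.431542234646237
tote rim [0.6993 0.3602] [0.6775 0.1244] [0.4003 0.1475] [0.4234 0.3837]
[0.5501 0.2539 0.085 ] [0.2769 0.2368 0.2781 0.2373]
 [0.7038 0.3953] [0.4279 0.4227]
lid corners [[0.7038 0.3953 0.32  ]
 [0.4279 0.4227 0.32  ]]
cup rim [ 0.7088 -0.3899]
```

Call:
play_rows(
  series=[
    [0.3,[0,0,2.5],0],
    [0.3,[0,0,5],0],
    [0.3,[0,0,6.4],0],
    [0.3,[1,-2,6.4],-1],
    [0.3,[2,-4,6.4],-2],
    [0.3,[3,-6,6.4],-3],
    [0.3,[4,-8,6.4],-4],
    [0.3,[5,-10,6.4],-5],
  ],
)

```text
clock: 1.15
position: [0.3151, 0.3955, 0.4513]
eef_rot: [[0.749, -0.001, 0.662], [-0.662, -0.001, 0.749], [0.0, -1.0, -0.002]]
ft_force: [0.5, 0.9, -0.5]
grip_width: 0.027
```

Call:
play_rows(
  series=[
    [0.3,[1,-2.3,0],-1],
    [0.3,[2,-4.6,0],-2],
    [0.3,[3,-6.9,0],-3],
    [0.3,[4,-9.2,0],-4],
    [0.3,[5.5,-11.4,0],-5],
    [0.3,[7,-13.4,0],-6],
    [0.3,[8.5,-15.4,0],-7],
    [0.3,[9.5,-17.4,0],-8],
  ],
)

```text
clock: 2.15
position: [0.5535, -0.0404, 0.451]
eef_rot: [[0.147, -0.002, 0.989], [-0.989, -0.0, 0.147], [-0.0, -1.0, -0.002]]
ft_force: [0.2, 0.4, 0.3]
grip_width: 0.0262
```

Call:
play_rows(
  series=[
    [0.3,[1,-2,0],-0.5],
    [0.3,[2,-4,0],-1],
    [0.3,[3,-5.8,-1],-1],
    [0.3,[3.2,-6.5,-3],-1],
    [0.3,[3.2,-6.5,-5],-1],
    [0.3,[3.2,-6.5,-6.5],-1],
    [0.3,[3.2,-6.5,-7],-1],
    [0.3,[3.2,-6.5,-7],-1],
  ],
)

```text
clock: 3.15
position: [0.6337, -0.2027, 0.276]
eef_rot: [[0.06, -0.002, 0.998], [-0.998, -0.0, 0.06], [-0.0, -1.0, -0.002]]
ft_force: [-0.1, 0.2, 0.7]
grip_width: 0.026
```

Run:
```python
from h import *
im,c=grab('wrist','w1'); s=manip.get_state(); print(s['position'],s['eef_rot'],s['qpos'],c['world_from_camera'])
```

```text
[ 0.63414684 -0.20307037  0.27723338] [[ 6.01927004e-02  1.70236161e-04  9.98186761e-01]
 [-9.98186567e-01 -6.35440145e-04  6.01927971e-02]
 [ 6.44534931e-04 -9.99999784e-01  1.31678591e-04]] [-0.20001798  0.52748667  0.65999967  1.60426831 -0.34767148  1.1298709
  0.6042556 ] [[ 0.99810037  0.05949395  0.0160038   0.6300148 ]
 [ 0.06158063 -0.95553272 -0.2883835  -0.1231948 ]
 [-0.00186492  0.2888212  -0.95738124  0.3687359 ]
 [ 0.          0.          0.          1.        ]]
```

View pics/w1.png

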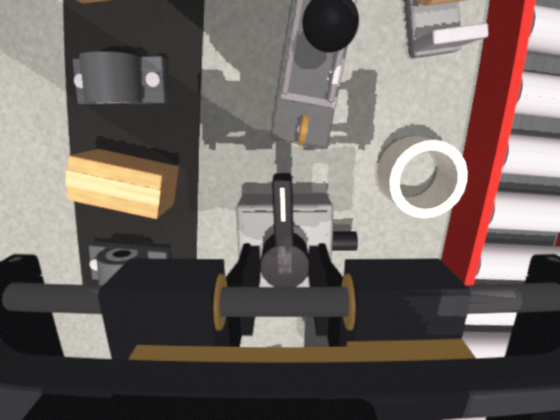

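The wrist view shows the handle, from about (283,178) to the hub at (283,262), centred between the fingers. I'll lower over it.

Call:
play_rows(
  series=[
    [0.3,[0,0,-2],0],
    [0.3,[0,0,-4],0],
    [0.3,[0,0,-5],0],
    [0.3,[0,0,-5.5],0],
    [0.3,[0,0,-5.9],0],
    [0.3,[0,0,-5.9],0],
  ],
)

```text
clock: 3.95
position: [0.6346, -0.2032, 0.1304]
eef_rot: [[0.06, 0.001, 0.998], [-0.998, -0.001, 0.06], [0.001, -1.0, 0.001]]
ft_force: [0.6, -0.1, 0.8]
grip_width: 0.0262
```

Run:
```python
import numpy as np
# arc: axis, radius 65, handle angle from 93.3 to 183.3+lead
ax=np.array([.6365,-.2665]); p0=np.array([.634,-.203])
for k in range(0,19):
    a=np.radians(93.3+5*k+ 0); p=ax+.065*np.array([np.cos(a),np.sin(a)])
    print(k,np.round((p-p0)/.025,2))
```

```text
0 [-0.05  0.06]
1 [-0.28  0.03]
2 [-0.5  -0.01]
3 [-0.72 -0.07]
4 [-0.93 -0.15]
5 [-1.13 -0.25]
6 [-1.33 -0.37]
7 [-1.51 -0.5 ]
8 [-1.68 -0.65]
9 [-1.84 -0.81]
10 [-1.98 -0.99]
11 [-2.11 -1.17]
12 [-2.22 -1.37]
13 [-2.32 -1.58]
14 [-2.39 -1.79]
15 [-2.45 -2.01]
16 [-2.48 -2.24]
17 [-2.5  -2.46]
18 [-2.5  -2.69]
```

Call:
play_rows(
  series=[
    [0.3,[-0.28,0.03,0],1],
    [0.3,[-0.5,-0.01,0],2],
    [0.3,[-0.72,-0.07,0],3],
    [0.3,[-0.93,-0.15,0],4],
    [0.3,[-1.13,-0.25,0],5],
    [0.3,[-1.33,-0.37,0],6],
    [0.3,[-1.51,-0.5,0],7],
    [0.3,[-1.68,-0.65,0],8],
  ],
)

```text
clock: 4.95
position: [0.5939, -0.2191, 0.132]
eef_rot: [[0.69, 0.005, 0.724], [-0.724, 0.0, 0.69], [0.003, -1.0, 0.004]]
ft_force: [1.9, 1.6, -1.0]
grip_width: 0.0262
```

Call:
play_rows(
  series=[
    [0.3,[-0.16,-0.16,0],1],
    [0.3,[-0.3,-0.34,0],2],
    [0.3,[-0.43,-0.52,0],3],
    [0.3,[-0.54,-0.72,0],4],
    [0.3,[-0.64,-0.93,0],5],
    [0.3,[-0.71,-1.14,0],6],
    [0.3,[-0.77,-1.36,0],7],
    [0.3,[-0.8,-1.59,0],8],
  ],
)

```text
clock: 5.95
position: [0.5743, -0.2586, 0.1334]
eef_rot: [[0.994, 0.005, 0.108], [-0.108, 0.004, 0.994], [0.005, -1.0, 0.005]]
ft_force: [-1.1, 2.4, 1.4]
grip_width: 0.0261
```

Call:
play_rows(
  series=[
    [0.3,[-0.02,-0.22,0],1],
    [0.3,[-0.02,-0.44,0],2],
    [0.3,[-0.02,-0.55,0],2],
    [0.3,[-0.02,-0.65,0],2],
    [0.3,[-0.02,-0.65,0],2],
  ],
)

```text
clock: 6.58
position: [0.5741, -0.2746, 0.1338]
eef_rot: [[0.998, 0.005, -0.066], [0.066, 0.005, 0.998], [0.005, -1.0, 0.005]]
ft_force: [-0.7, 3.0, 1.5]
grip_width: 0.0263
```

Call:
play_rows(
  series=[
    [0.3,[0,-0.1,0],0],
    [0.3,[0,-0.2,0],0],
    [0.3,[0,-0.2,0],0],
  ],
)

```text
clock: 6.95
position: [0.5743, -0.2752, 0.1336]
eef_rot: [[0.998, 0.002, -0.068], [0.068, 0.012, 0.998], [0.003, -1.0, 0.011]]
ft_force: [-2.0, 9.7, 5.1]
grip_width: 0.0262
```

Run:
```python
from h import *
grab('scene','s2')
s=cv2.imread('pics/s2.png'); cv2.imwrite('pics/s2z.png',cv2.resize(s[155:305,195:355],(640,600),interpolation=cv2.INTER_CUBIC))
```

```text
(no output)
```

View pics/s2z.png

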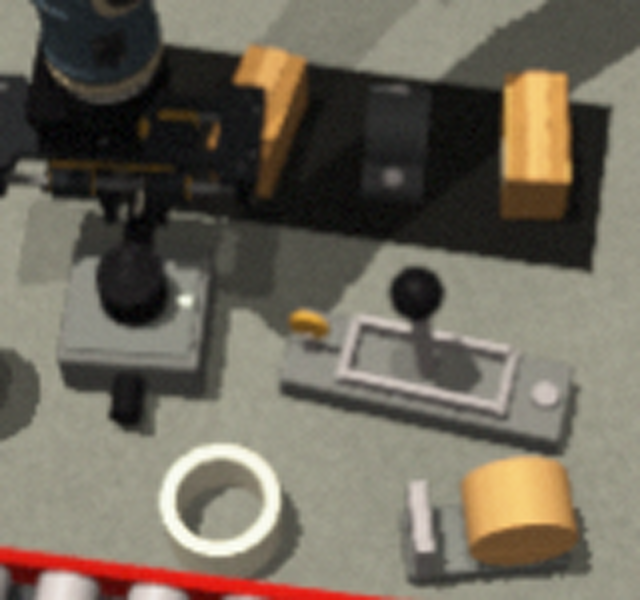

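Force rose to about 10 N with no further motion, and the handle covers the OFF tick, so the isolator is at its OFF stop. I'll back off and go above the right carton.

Call:
play_rows(
  series=[
    [0.3,[0,0.2,0],0],
    [0.3,[0,0.2,1.5],0],
    [0.3,[0,0.2,3.5],0],
    [0.8,[-1.5,1,5],-1],
    [0.8,[-3,2,5.5],-2],
    [0.8,[-4.5,2.73,5.5],-2.7],
    [0.8,[-4.5,2.73,5.5],-2.7],
    [0.8,[-4.5,2.73,5.5],-2.7],
  ],
)

```text
clock: 8.0
position: [0.4626, -0.2077, 0.2717]
eef_rot: [[0.986, 0.007, 0.167], [-0.167, 0.009, 0.986], [0.006, -1.0, 0.01]]
ft_force: [0.7, -0.4, 0.0]
grip_width: 0.0665
```

Run:
```python
from h import *
grab('top','t3');grab('wrist','w3')
im=cv2.imread('pics/t3.png'); a=cv2.resize(im[150:295,220:380],(660,598),interpolation=cv2.INTER_CUBIC); cv2.imwrite('pics/t3z.png',a)
```

```text
(no output)
```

View pics/w3.png

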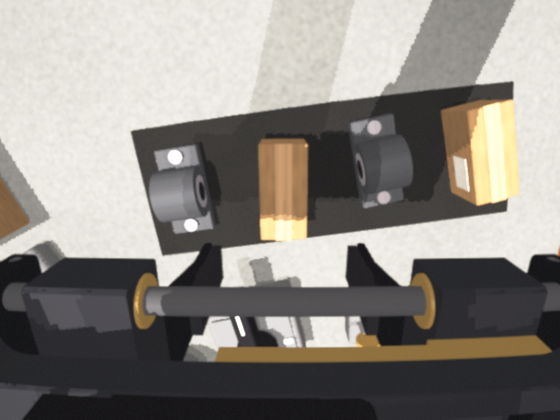

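View pics/t3z.png

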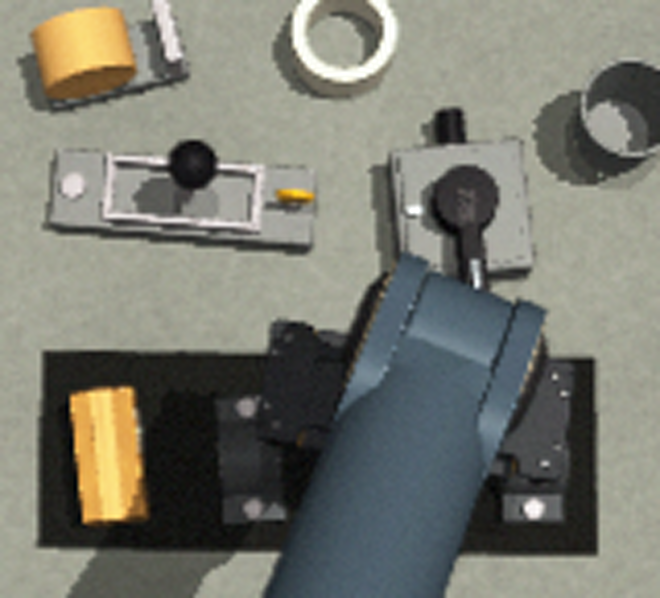

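The top view confirms the isolator handle is OFF, with the ON tick uncovered. The wrist view has the carton top at about (260..307,140..218), squarely aligned with the jaws. I'll check it against the computed position.

```bash
cat >> h.py <<'E'
def quad(c,uv,z):
    p=onz(c,uv,z)[:,:2]; m=p.mean(0); d=(p[0]+p[1]-p[2]-p[3])
    L=[round(float(np.linalg.norm(p[i]-p[i-1])),4) for i in range(4)]
    return m,L,np.degrees(np.arctan2(d[1],d[0]))
E
python3 - <<'E'
from h import *
im,c=load('w3'); print(quad(c,[(260,218),(308,218),(307,140),(260,140)],.057))
im=cv2.imread('pics/w3.png')
cv2.imwrite('pics/w3z.png',cv2.resize(im[100:260,130:530],(800,320),interpolation=cv2.INTER_CUBIC))
print(manip.get_state()['position'])
E
```

```text
(array([ 0.45157765, -0.20333749]), [0.0758, 0.0473, 0.0759, 0.0433], np.float64(-9.154026170774912))
[ 0.4629229  -0.20771222  0.2712621 ]
```

View pics/w3z.png

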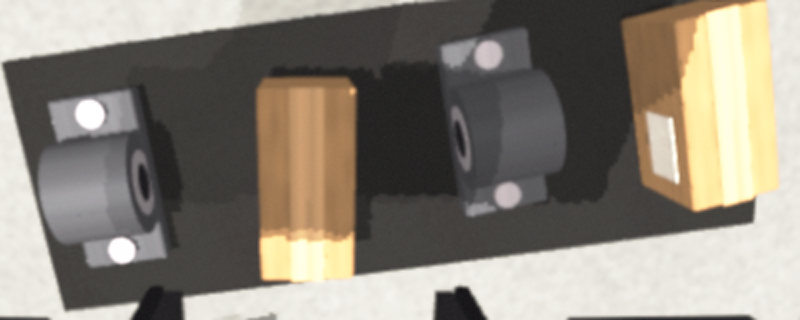

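Run:
```python
from h import *
im,c=load('w3'); print(quad(c,[(260,239.5),(307,239.5),(308,144),(258.5,144)],.057));print(quad(c,[(260,239.5),(307,239.5),(306,139),(261,139)],.057))
print(np.array(c['world_from_camera'])[:3,3])
```

```text
(array([ 0.46459295, -0.2058887 ]), [0.0949, 0.0473, 0.0951, 0.0457], np.float64(-9.389400382730816))
(array([ 0.46236277, -0.20539889]), [0.0995, 0.0473, 0.0997, 0.0414], np.float64(-9.526802551090267))
[ 0.38471806 -0.1952807   0.36378369]
```

Call:
play_rows(
  series=[
    [0.85,[0,0.06,-2],0],
    [0.85,[0,0.06,-4],0],
    [0.85,[0,0.06,-6],0],
    [0.85,[0,0.06,-6.8],0],
    [0.85,[0,0.06,-7.1],0],
    [0.85,[0,0.06,-7.1],0],
  ],
  grip_force=30,
)

```text
clock: 8.85
position: [0.4635, -0.2067, 0.0936]
eef_rot: [[0.986, 0.006, 0.167], [-0.167, 0.009, 0.986], [0.004, -1.0, 0.01]]
ft_force: [-0.2, 0.2, -0.1]
grip_width: 0.0736
```

Call:
play_rows(
  series=[
    [0.3,[0,0,0],0],
    [0.3,[0,0,0],0],
    [0.3,[0,0,0],0],
    [0.3,[0,0,0],0],
  ],
  grip_force=30,
)

```text
clock: 9.35
position: [0.4637, -0.2068, 0.0941]
eef_rot: [[0.986, 0.007, 0.167], [-0.167, 0.009, 0.986], [0.005, -1.0, 0.01]]
ft_force: [-0.4, -0.0, 1.8]
grip_width: 0.0457
```

Call:
play_rows(
  series=[
    [0.3,[0,0,2],0],
    [0.3,[0,0,4],0],
    [0.3,[0,0.5,6],0],
    [0.3,[0.8,2.8,7],0.3],
    [0.3,[1.6,5,7],0.5],
    [0.3,[2.4,7.2,7],0.9],
    [0.3,[3.2,9.4,7],0.9],
    [0.3,[4,11.6,7],0.9],
  ],
)

```text
clock: 10.35
position: [0.5635, 0.0848, 0.2686]
eef_rot: [[0.996, 0.005, 0.089], [-0.089, 0.009, 0.996], [0.004, -1.0, 0.009]]
ft_force: [0.7, 0.3, -2.4]
grip_width: 0.0454
```

Call:
play_rows(
  series=[
    [0.3,[0.9,2.2,0],0],
    [0.3,[1.71,4.15,0],0],
    [0.3,[1.71,4.15,0],0],
    [0.3,[1.71,4.15,0],0],
  ],
)

```text
clock: 10.85
position: [0.6057, 0.1877, 0.2675]
eef_rot: [[0.996, 0.003, 0.089], [-0.089, 0.007, 0.996], [0.002, -1.0, 0.007]]
ft_force: [-0.7, -0.9, -2.8]
grip_width: 0.0455
```

Run:
```python
from h import *
grab('scene','s4');grab('wrist','w4');s=manip.get_state();print(s['position'],s['grip_width'])
```

```text
[0.60596779 0.18649271 0.26812869] 0.04577921277140387
```

View pics/s4.png

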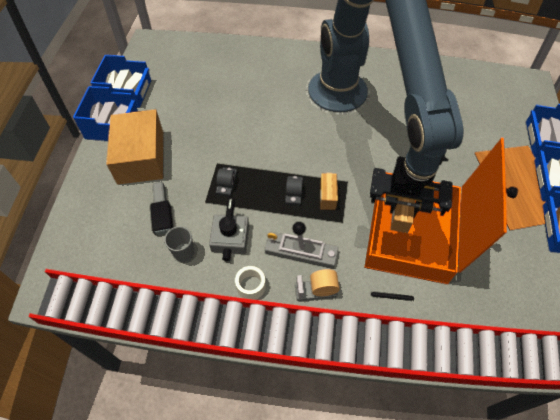

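View pics/w4.png

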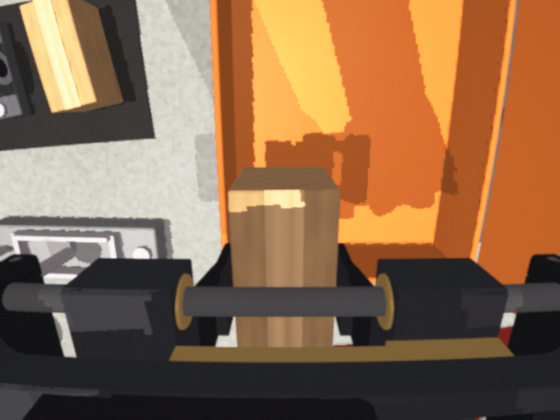

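The carton is held square and sits over the front-right corner of the tote. I'll lower it.

Call:
play_rows(
  series=[
    [0.3,[0,0,-2],0],
    [0.3,[0,0,-4],0],
    [0.3,[0,0,-5.5],0],
    [0.3,[0,0,-6.3],0],
    [0.3,[0,0,-6.6],0],
    [0.3,[0,0,-6.75],0],
    [0.3,[0,0,-6.75],0],
  ],
)

```text
clock: 11.82
position: [0.6067, 0.1867, 0.1005]
eef_rot: [[0.996, 0.006, 0.091], [-0.091, 0.008, 0.996], [0.005, -1.0, 0.009]]
ft_force: [-0.4, -0.1, -2.4]
grip_width: 0.0455
```

Call:
play_rows(
  series=[
    [0.3,[0,0,-0.08],0],
    [0.3,[0,0,-0.12],0],
    [0.68,[0,0,-0.12],0],
    [0.68,[0,0,-0.12],0],
    [0.68,[0,0,-0.12],0],
    [0.68,[0,0,2],0],
    [0.68,[0,0,4],0],
    [0.68,[0,0,6],0],
  ],
)

```text
clock: 12.82
position: [0.6066, 0.1866, 0.2523]
eef_rot: [[0.996, 0.006, 0.091], [-0.091, 0.008, 0.996], [0.005, -1.0, 0.009]]
ft_force: [1.7, 0.2, -0.3]
grip_width: 0.0594
```

Call:
play_rows(
  series=[
    [0.85,[-0.3,-0.5,0.7],0],
    [0.85,[-1.5,-2,0.7],0.5],
    [0.85,[-3,-4,0.7],1],
    [0.85,[-4.5,-5.8,0.7],1.6],
    [0.85,[-5.96,-7.5,0.7],2.2],
    [0.85,[-5.96,-7.5,0.7],2.2],
    [0.85,[-5.96,-7.5,0.7],2.2],
  ],
)

```text
clock: 13.7
position: [0.4574, -0.0009, 0.2696]
eef_rot: [[0.995, 0.005, -0.1], [0.1, 0.01, 0.995], [0.006, -1.0, 0.009]]
ft_force: [-0.5, 0.5, 0.2]
grip_width: 0.0743
```

Run:
```python
from h import *
grab('wrist','w5');s=manip.get_state();print(s['position'],s['eef_rot'][:2,2])
im=cv2.imread('pics/w5.png')
cv2.imwrite('pics/w5z.png',cv2.resize(im[60:260,100:500],(800,400),interpolation=cv2.INTER_CUBIC))
```

```text
[ 4.57890382e-01 -2.65340757e-04  2.69615935e-01] [-0.10103371  0.99484094]
```

View pics/w5z.png

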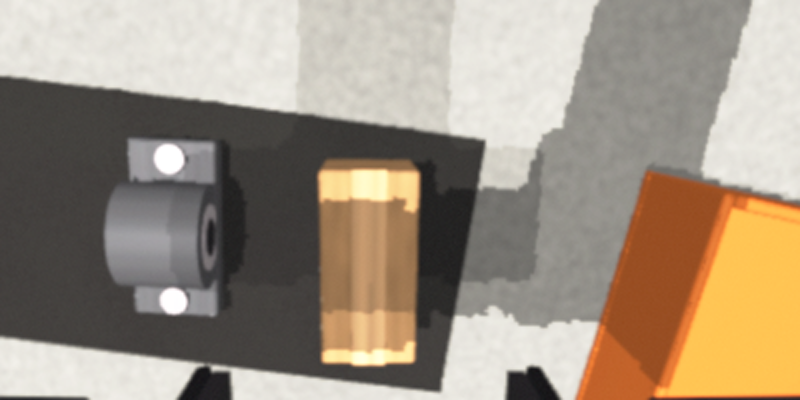

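The left carton fills about (318..420,165..362) of the zoom, aligned with the jaws.

Run:
```python
from h import *
im,c=load('w5'); f=lambda X,Y:(100+(X-.5)/2,60+(Y-.5)/2)
print(quad(c,[f(322,362),f(415,362),f(420,171),f(318,171)],.057))
p=onz(c,[f(170,158),f(174,300)],.018);print(p,p.mean(0))
p=onz(c,[f(170,158),f(174,300)],.020);print(p,p.mean(0))
```

```text
(array([0.45947372, 0.00166495]), [0.0946, 0.0466, 0.0947, 0.0468], np.float64(5.660853136382899))
[[ 0.41990652 -0.10524317  0.018     ]
 [ 0.49689426 -0.10174873  0.018     ]] [ 0.45840039 -0.10349595  0.018     ]
[[ 0.41966707 -0.10468711  0.02      ]
 [ 0.49620703 -0.10121299  0.02      ]] [ 0.45793705 -0.10295005  0.02      ]
```

Call:
play_rows(
  series=[
    [0.85,[0.04,0.04,-2],0],
    [0.85,[0.04,0.04,-4],0],
    [0.85,[0.04,0.04,-6],0],
    [0.85,[0.04,0.04,-6.8],0],
    [0.85,[0.04,0.04,-7.03],0],
    [0.3,[0.04,0.04,-7.03],0],
    [0.3,[0.04,0.04,-7.03],0],
    [0.3,[0.04,0.04,-7.03],0],
  ],
)

```text
clock: 14.75
position: [0.4595, 0.0008, 0.0948]
eef_rot: [[0.995, 0.007, -0.101], [0.101, 0.01, 0.995], [0.008, -1.0, 0.009]]
ft_force: [0.0, -1.5, -1.0]
grip_width: 0.0515
```

Call:
play_rows(
  series=[
    [0.3,[0,0,0],0],
    [0.3,[0,0,2],0],
    [0.3,[0,0,4],0],
    [0.3,[0,0,6],0],
    [0.3,[0,0,7],0],
  ],
)

```text
clock: 15.38
position: [0.4599, 0.0008, 0.2725]
eef_rot: [[0.995, 0.011, -0.101], [0.101, 0.01, 0.995], [0.012, -1.0, 0.009]]
ft_force: [0.7, -0.3, -3.2]
grip_width: 0.0459
```

Call:
play_rows(
  series=[
    [0.3,[0.2,2,0],-0.5],
    [0.3,[0.5,4,0],-1],
    [0.3,[0.8,6,0],-1.6],
    [0.3,[0.92,7.87,0],-2.15],
    [0.3,[0.92,7.87,0],-2.15],
    [0.3,[0.92,7.87,-1.5],-2.15],
    [0.3,[0.92,7.87,-3.5],-2.15],
    [0.3,[0.92,7.87,-5],-2.15],
  ],
)

```text
clock: 16.38
position: [0.4819, 0.196, 0.1456]
eef_rot: [[0.996, 0.011, 0.087], [-0.087, 0.007, 0.996], [0.01, -1.0, 0.008]]
ft_force: [0.0, 0.5, -3.2]
grip_width: 0.0459
```

Run:
```python
from h import *
grab('wrist','w6');s=manip.get_state();print(s['position'],s['eef_rot'][:2,2],s['grip_width'])
```

```text
[0.47950842 0.19486393 0.14145064] [0.08715947 0.9961886 ] 0.0456676616937008
```

View pics/w6.png

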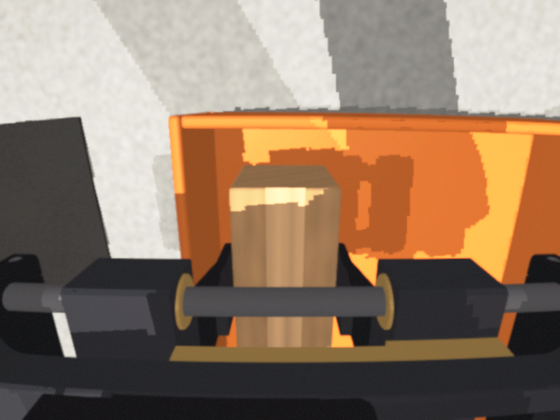

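The carton hangs square inside the tote walls. I'll lower and release it.

Call:
play_rows(
  series=[
    [0.3,[0.14,0.1,-0.8],0],
    [0.3,[0.14,0.1,-1.4],0],
    [0.3,[0.14,0.1,-1.72],0],
    [0.3,[0.14,0.1,-1.75],0],
    [0.68,[0.14,0.1,-1.75],0],
    [0.68,[0.14,0.1,-1.75],0],
    [0.68,[0.14,0.1,-1.75],0],
    [0.68,[0.14,0.1,0.5],0],
  ],
)

```text
clock: 17.42
position: [0.4808, 0.1964, 0.1514]
eef_rot: [[0.996, -0.005, 0.087], [-0.087, -0.001, 0.996], [-0.005, -1.0, -0.001]]
ft_force: [0.8, 1.1, 0.3]
grip_width: 0.0589
```

Call:
play_rows(
  series=[
    [0.68,[0,0,2],0],
    [0.68,[0,0,4],0],
    [0.85,[-0.2,-2,5],0.3],
    [0.85,[-0.5,-4,5],0.6],
    [0.85,[-0.8,-6.5,5],0.9],
    [0.85,[-1,-9,5],1.2],
    [0.85,[-1,-12.04,5],1.5],
    [0.85,[-1,-12.04,5],1.5],
  ],
)

```text
clock: 18.42
position: [0.455, -0.1088, 0.2768]
eef_rot: [[0.999, -0.004, -0.036], [0.036, -0.003, 0.999], [-0.004, -1.0, -0.002]]
ft_force: [0.3, -0.0, 0.6]
grip_width: 0.0737
```

Run:
```python
from h import *
grab('wrist','w7');s=manip.get_state();print(s['position'],s['eef_rot'][:2,2],s['grip_width'])
im=cv2.imread('pics/w7.png')
cv2.imwrite('pics/w7z.png',cv2.resize(im[60:260,100:500],(800,400),interpolation=cv2.INTER_CUBIC))
grab('top','t7')
```

```text
[ 0.45532076 -0.10847009  0.27670442] [-0.03743324  0.99929599] 0.0738477154245572
```

View pics/w7z.png

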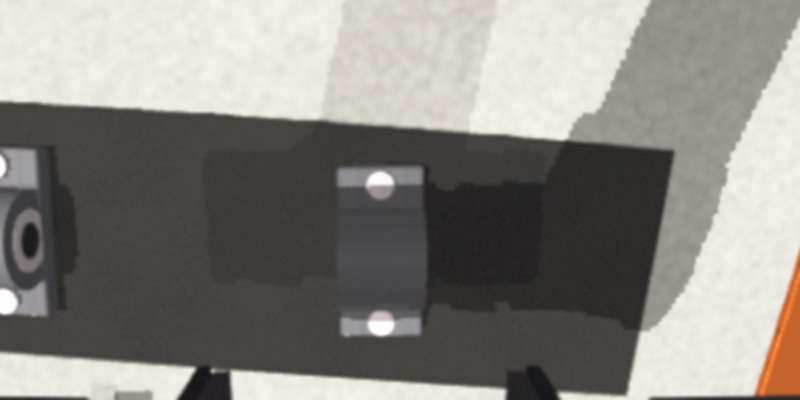

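View pics/t7.png

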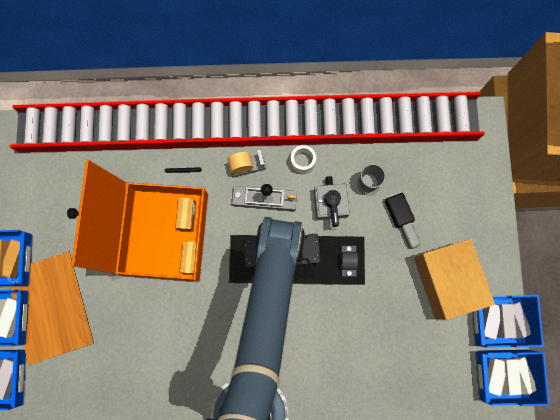

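Both cartons stand in the right half of the tote at about (186,213) and (187,257). The bearing's bolts in the zoom are at (380,185) and (380,324).

Run:
```python
from h import *
im,c=load('w7'); f=lambda X,Y:(100+(X-.5)/2,60+(Y-.5)/2)
p=onz(c,[f(380,185),f(380,324)],.020);d=p[1]-p[0];print(p,p.mean(0),np.degrees(np.arctan2(d[1],d[0])))
```

```text
[[ 0.41969059 -0.10442294  0.02      ]
 [ 0.49732278 -0.10110061  0.02      ]] [ 0.45850668 -0.10276178  0.02      ] 2.450520479490234
```

Call:
play_rows(
  series=[
    [0.85,[0.1,0.2,-2],0],
    [0.85,[0.1,0.2,-4],0],
    [0.85,[0.1,0.2,-6],0],
    [0.85,[0.1,0.2,-7.1],0],
    [0.85,[0.1,0.2,-7.35],0],
    [0.3,[0.1,0.2,-7.35],0],
    [0.3,[0.1,0.2,-7.35],0],
    [0.3,[0.1,0.2,-7.35],0],
  ],
  grip_force=45,
)

```text
clock: 19.52
position: [0.4588, -0.1009, 0.0939]
eef_rot: [[0.999, -0.002, -0.04], [0.04, -0.002, 0.999], [-0.002, -1.0, -0.002]]
ft_force: [-0.6, 0.2, 0.9]
grip_width: 0.0516
```

Call:
play_rows(
  series=[
    [0.3,[0,0,0],0],
    [0.3,[0,0,2],0],
    [0.3,[0,0,4],0],
    [0.3,[0,0,6],0],
    [0.3,[0,0,7],0],
  ],
)

```text
clock: 20.15
position: [0.4591, -0.101, 0.2715]
eef_rot: [[0.999, 0.002, -0.04], [0.04, -0.002, 0.999], [0.002, -1.0, -0.002]]
ft_force: [-0.2, 0.9, -3.7]
grip_width: 0.0439
```

Call:
play_rows(
  series=[
    [0.3,[0.9,2,0],-0.3],
    [0.3,[1.8,4,0],-0.6],
    [0.3,[2.7,6,0],-0.9],
    [0.3,[3.6,8,0],-1.2],
    [0.3,[4.5,10,0],-1.45],
    [0.3,[5.3,12,0],-1.45],
    [0.3,[6.15,14.3,0],-1.45],
    [0.3,[6.15,14.3,0],-1.45],
  ],
)

```text
clock: 21.15
position: [0.6116, 0.2636, 0.2699]
eef_rot: [[0.997, -0.001, 0.078], [-0.078, 0.002, 0.997], [-0.001, -1.0, 0.002]]
ft_force: [-1.4, -0.5, -3.4]
grip_width: 0.0437
```

Run:
```python
from h import *
grab('wrist','w8');s=manip.get_state();print(s['position'],s['eef_rot'][:2,2],s['grip_width'])
grab('top','t8')
```

```text
[0.61172204 0.25957423 0.26988328] [0.08134578 0.99668398] 0.04393692743393725
```

View pics/w8.png

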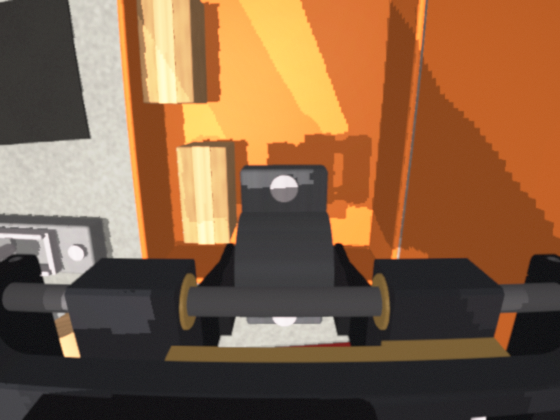

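View pics/t8.png

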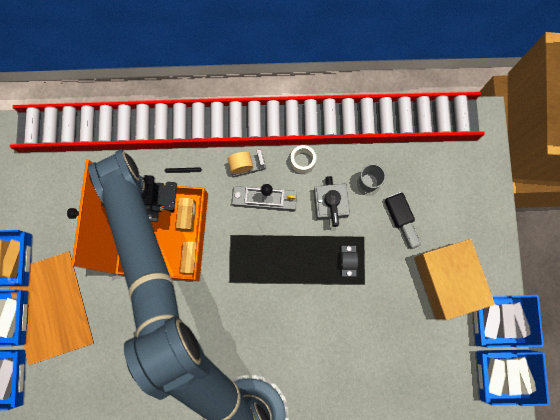

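Run:
```python
from h import *
im,c=load('w8'); print(quad(c,[(182,243),(229,243),(234,143),(180,147)],.061)); print(onz(c,[(182,243),(229,243),(234,143),(180,147)],.061))
print(onz(c,[(123,100),(146,250),(422,50),(400,250)],.085))
```

```text
(array([0.60694378, 0.19028919]), [0.095, 0.0471, 0.0983, 0.0499], np.float64(-9.027883796254967))
[[0.65295441 0.15920535 0.061     ]
 [0.65639028 0.20620649 0.061     ]
 [0.5594753  0.22281997 0.061     ]
 [0.55895513 0.17292497 0.061     ]]
[[0.51460975 0.1390904  0.085     ]
 [0.64799805 0.13281942 0.085     ]
 [0.4951211  0.38286492 0.085     ]
 [0.66600895 0.36805297 0.085     ]]
```

Call:
play_rows(
  series=[
    [0.3,[0,0.18,-2],0],
    [0.3,[0,0.18,-4],0],
    [0.3,[0,0.18,-5.5],0],
    [0.3,[0,0.18,-6.4],0],
    [0.3,[0,0.18,-6.7],0],
    [0.3,[0,0.18,-6.85],0],
    [0.3,[0,0.18,-6.88],0],
  ],
)

```text
clock: 22.12
position: [0.6126, 0.2612, 0.0992]
eef_rot: [[0.996, 0.001, 0.085], [-0.085, -0.003, 0.996], [0.001, -1.0, -0.003]]
ft_force: [1.1, 0.7, -3.4]
grip_width: 0.0439
```

Call:
play_rows(
  series=[
    [0.3,[0,0.08,-0.06],0],
    [0.3,[0,0.08,-0.06],0],
    [0.62,[0,0.08,-0.06],0],
    [0.62,[0,0.08,-0.06],0],
    [0.62,[0,0.08,-0.06],0],
    [0.62,[0,0.08,2],0],
    [0.62,[0,0.08,4],0],
    [0.62,[0,0.08,6.5],0],
  ],
)

```text
clock: 23.12
position: [0.6121, 0.2629, 0.2625]
eef_rot: [[0.996, -0.001, 0.085], [-0.085, -0.004, 0.996], [-0.001, -1.0, -0.004]]
ft_force: [1.1, 0.6, -0.4]
grip_width: 0.0541
```

Call:
play_rows(
  series=[
    [0.62,[-0.6,-2.2,0.5],0],
    [0.7,[-1.4,-4.6,0.5],0.1],
    [0.85,[-2.2,-7,0.5],0.2],
    [0.85,[-3,-9.4,0.5],0.3],
    [0.85,[-3.8,-11.8,0.5],0.4],
    [0.85,[-4.5,-14.2,0.5],0.5],
    [0.85,[-5.2,-16.6,0.5],0.6],
    [0.85,[-5.9,-19,0.5],0.65],
  ],
)

```text
clock: 24.12
position: [0.4647, -0.2111, 0.2756]
eef_rot: [[1.0, 0.001, 0.028], [-0.028, -0.004, 1.0], [0.001, -1.0, -0.004]]
ft_force: [0.3, -0.1, 0.3]
grip_width: 0.0739
```

Call:
play_rows(
  series=[
    [0.85,[-0.5,-2.2,0],0],
    [0.85,[-0.6,-4.3,0],0],
    [0.85,[-0.6,-4.3,0],0],
    [0.85,[-0.6,-4.3,0],0],
  ],
)

```text
clock: 24.62
position: [0.4498, -0.3179, 0.2754]
eef_rot: [[1.0, 0.0, 0.028], [-0.028, -0.003, 1.0], [0.001, -1.0, -0.003]]
ft_force: [1.1, 0.2, 0.1]
grip_width: 0.074
```

Run:
```python
from h import *
grab('wrist','w9');s=manip.get_state();print(s['position'],s['eef_rot'][:2,2],s['grip_width'])
im=cv2.imread('pics/w9.png')
cv2.imwrite('pics/w9z.png',cv2.resize(im[60:260,100:500],(800,400),interpolation=cv2.INTER_CUBIC))
grab('top','t9')
```

```text
[ 0.45009647 -0.31718162  0.27545668] [0.02641602 0.99964651] 0.07408293216761584
```

View pics/w9z.png

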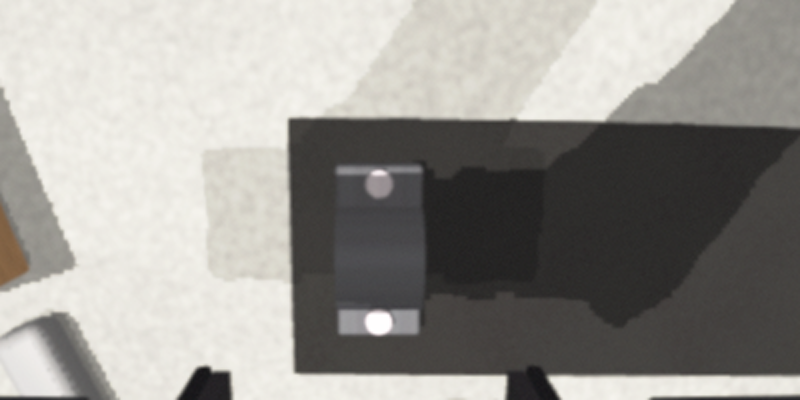

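View pics/t9.png

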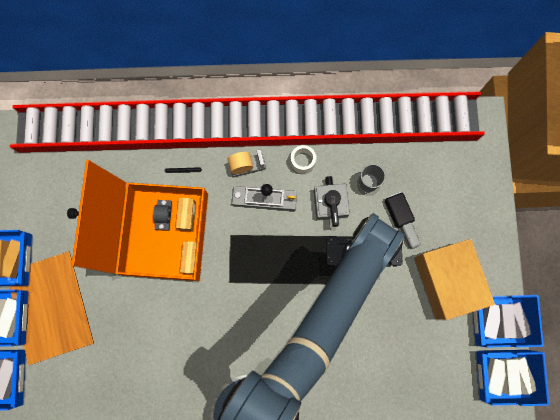

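Run:
```python
from h import *
im,c=load('w9'); f=lambda X,Y:(100+(X-.5)/2,60+(Y-.5)/2)
p=onz(c,[f(379,184),f(379,322)],.020);d=p[1]-p[0];print(p,p.mean(0),np.degrees(np.arctan2(d[1],d[0])))
for z in(.03,.06):print(onz(c,[f(70,315),f(100,385)],z))
im,c=load('top0')
for z in(.03,.06):print(onz(c,[(418,245),(408,247),(405,222)],z))
```

```text
[[ 0.41526926 -0.31188109  0.02      ]
 [ 0.49208184 -0.31357375  0.02      ]] [ 0.45367555 -0.31272742  0.02      ] -1.2623775007940434
[[ 0.48041427 -0.48359589  0.03      ]
 [ 0.52264845 -0.47295148  0.03      ]]
[[ 0.47071667 -0.46866536  0.06      ]
 [ 0.50920374 -0.45896534  0.06      ]]
[[ 0.49290758 -0.52762077  0.03      ]
 [ 0.48750444 -0.49658882  0.03      ]
 [ 0.56538134 -0.49233712  0.03      ]]
[[ 0.48934098 -0.52005084  0.06      ]
 [ 0.48403711 -0.48958906  0.06      ]
 [ 0.56048313 -0.48541547  0.06      ]]
```

Clear of the scanner (y < -0.45). Grasping.

Call:
play_rows(
  series=[
    [0.85,[0.13,0.18,-2],0],
    [0.85,[0.13,0.18,-4],0],
    [0.85,[0.13,0.18,-6],0],
    [0.85,[0.13,0.18,-7],0],
    [0.85,[0.13,0.18,-7.3],0],
    [0.3,[0.13,0.18,-7.3],0],
    [0.3,[0.13,0.18,-7.3],0],
    [0.3,[0.13,0.18,-7.3],0],
  ],
)

```text
clock: 25.72
position: [0.4541, -0.3127, 0.0942]
eef_rot: [[1.0, 0.003, 0.025], [-0.025, -0.004, 1.0], [0.003, -1.0, -0.004]]
ft_force: [0.1, 0.0, 0.4]
grip_width: 0.052
```

Call:
play_rows(
  series=[
    [0.3,[0,0,0],0],
    [0.3,[0,0,2],0],
    [0.3,[0,0,4],0],
    [0.3,[0,0,6],0],
    [0.3,[0,0,7],0],
  ],
)

```text
clock: 26.35
position: [0.4543, -0.313, 0.2719]
eef_rot: [[1.0, 0.006, 0.026], [-0.026, -0.006, 1.0], [0.006, -1.0, -0.005]]
ft_force: [-0.5, 0.1, -3.2]
grip_width: 0.0434
```

Call:
play_rows(
  series=[
    [0.3,[0.2,2.2,0],-0.1],
    [0.3,[0.3,4.6,0],-0.2],
    [0.3,[0.5,7,0],-0.3],
    [0.3,[0.7,9.4,0],-0.4],
    [0.3,[0.9,11.8,0],-0.5],
    [0.3,[1,14.2,0],-0.6],
    [0.3,[1.2,16.6,0],-0.68],
    [0.3,[1.3,19,0],-0.68],
  ],
)

```text
clock: 27.35
position: [0.4863, 0.1634, 0.2718]
eef_rot: [[0.996, 0.006, 0.085], [-0.085, -0.006, 0.996], [0.006, -1.0, -0.006]]
ft_force: [-0.2, -0.3, -3.1]
grip_width: 0.0439
```

Call:
play_rows(
  series=[
    [0.3,[0.1,2,0],0],
    [0.3,[0.2,4.4,0],0],
    [0.3,[0.2,4.4,0],0],
    [0.3,[0.2,4.4,0],0],
  ],
)

```text
clock: 27.85
position: [0.4909, 0.2727, 0.271]
eef_rot: [[0.996, 0.004, 0.085], [-0.085, -0.008, 0.996], [0.005, -1.0, -0.008]]
ft_force: [-0.4, -0.8, -3.1]
grip_width: 0.0439
```

Run:
```python
from h import *
grab('wrist','w10');s=manip.get_state();print(s['position'],s['eef_rot'][:2,2],s['grip_width'])
```

```text
[0.49122669 0.27180522 0.27115603] [0.0870816  0.99617126] 0.043635944849838404
```

View pics/w10.png

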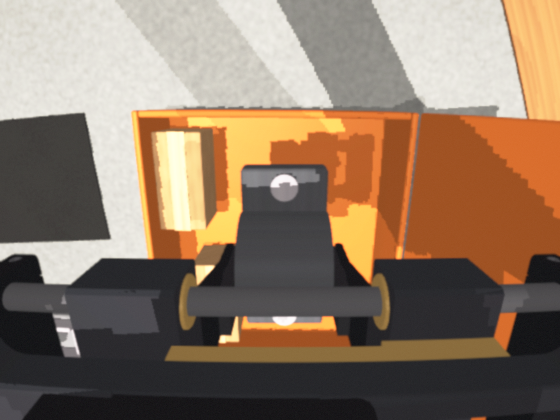

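Call:
play_rows(
  series=[
    [0.3,[-0.08,0.1,-2],0],
    [0.3,[-0.08,0.1,-4],0],
    [0.3,[-0.08,0.1,-5.5],0],
    [0.3,[-0.08,0.1,-6.4],0],
    [0.3,[-0.08,0.1,-6.75],0],
    [0.3,[-0.08,0.1,-6.93],0],
    [0.3,[-0.08,0.1,-6.98],0],
  ],
)

```text
clock: 28.78
position: [0.4899, 0.2737, 0.0977]
eef_rot: [[0.996, 0.006, 0.088], [-0.088, -0.008, 0.996], [0.006, -1.0, -0.008]]
ft_force: [-1.3, -3.1, 4.8]
grip_width: 0.0439
```

Call:
play_rows(
  series=[
    [0.3,[0,0,-0.05],0],
    [0.62,[0,0,-0.05],0],
    [0.62,[0,0,-0.05],0],
    [0.62,[0,0,-0.05],0],
    [0.62,[0,0,2],0],
    [0.62,[0,0,4],0],
    [0.62,[0,-1,6.5],0],
    [0.62,[0,-3,8.5],0],
  ],
)

```text
clock: 29.78
position: [0.4901, 0.2086, 0.3036]
eef_rot: [[0.996, 0.008, 0.084], [-0.084, -0.006, 0.996], [0.009, -1.0, -0.005]]
ft_force: [1.0, 0.1, 1.2]
grip_width: 0.0537
```

Call:
play_rows(
  series=[
    [0,[-0.5,-2,1],0],
    [0,[-1,-4,2],0],
    [0,[-1,-6,2],0],
    [0,[-1,-8,2],0],
  ],
)

```text
clock: 30.28
position: [0.4649, 0.0071, 0.3544]
eef_rot: [[0.996, 0.01, 0.084], [-0.084, -0.006, 0.996], [0.011, -1.0, -0.005]]
ft_force: [0.1, -0.1, -0.5]
grip_width: 0.0222
```

Run:
```python
from h import *
grab('scene','s11');grab('top','t11');s=manip.get_state();print(s['position'],s['eef_rot'][:2,2],s['grip_width'],s['qpos'])
im=cv2.imread('pics/t11.png')
cv2.imwrite('pics/t11z.png',cv2.resize(im[150:290,60:220],(686,600),interpolation=cv2.INTER_CUBIC))
```

```text
[0.46480071 0.00272943 0.35406992] [0.09402552 0.99554352] 0.013810591779666674 [-2.27253360e-01  5.81375406e-02  1.32531050e-01  1.93697599e+00
  1.43882556e-03  1.13852003e+00  1.38109205e+00]
```

View pics/t11z.png

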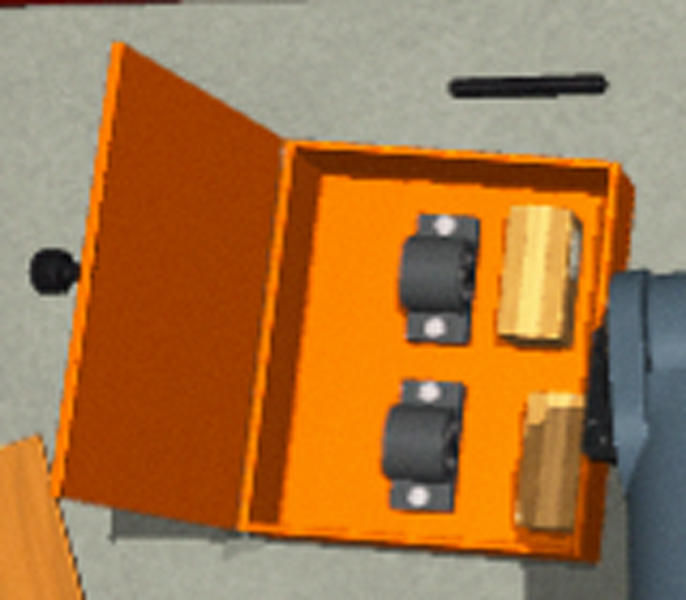

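View pics/s11.png

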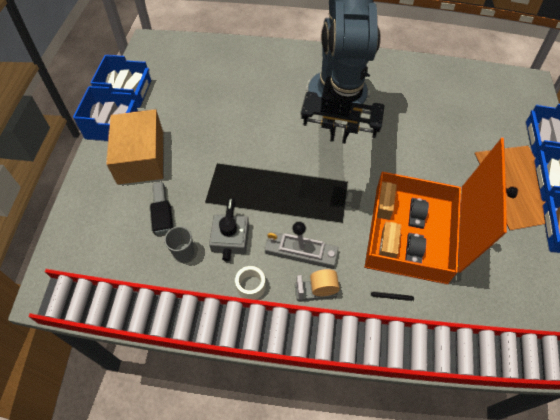

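All four items stand in the tote (two cartons at right, two bearings in the middle), and all the bystanders are in place. Next I'll go up and over the lid and push it shut from behind, offset from the knob.

Call:
play_rows(
  series=[
    [0,[0,0,2],0],
    [0,[0,1,4],0],
    [0,[0.2,3,4.7],0],
    [0,[0.4,5.3,4.7],0],
    [0,[0.7,7.6,4.7],0],
    [0,[1,9.9,4.7],0],
    [0,[1.3,12.2,4.7],0],
    [0,[1.6,14.5,4.7],0],
  ],
)

```text
clock: 31.38
position: [0.5045, 0.3678, 0.4715]
eef_rot: [[0.996, 0.009, 0.093], [-0.093, -0.008, 0.996], [0.01, -1.0, -0.007]]
ft_force: [0.8, -0.5, 0.5]
grip_width: 0.0002
```

Call:
play_rows(
  series=[
    [0,[0.3,2.2,0],0],
    [0,[0.6,4.9,0],0],
    [0,[0.6,4.9,0],0],
    [0,[0.6,4.9,0],0],
  ],
)

```text
clock: 31.88
position: [0.5193, 0.4907, 0.4706]
eef_rot: [[0.996, 0.009, 0.093], [-0.092, -0.009, 0.996], [0.009, -1.0, -0.008]]
ft_force: [-0.1, -1.2, 0.5]
grip_width: 0.0005
```

Run:
```python
from h import *
grab('scene','s12');grab('wrist','w12');s=manip.get_state();print(s['position'],s['eef_rot'][:2,2],s['grip_width'],s['qpos'])
```

```text
[0.52006305 0.48880298 0.47203653] [0.09534732 0.99541926] 0.0002202529342809808 [-0.7339998   0.46463325 -0.14114356  1.14254727  0.07622691  1.53784277
  0.61252173]
```

View pics/s12.png

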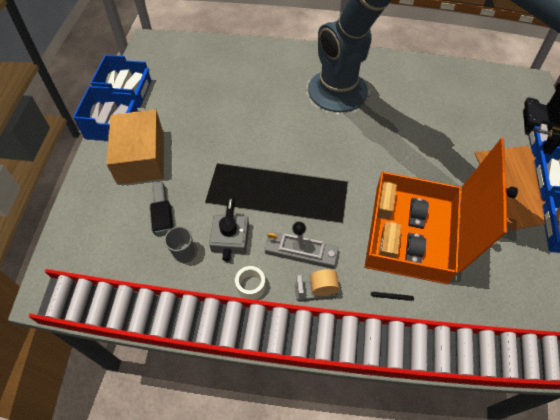

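View pics/w12.png

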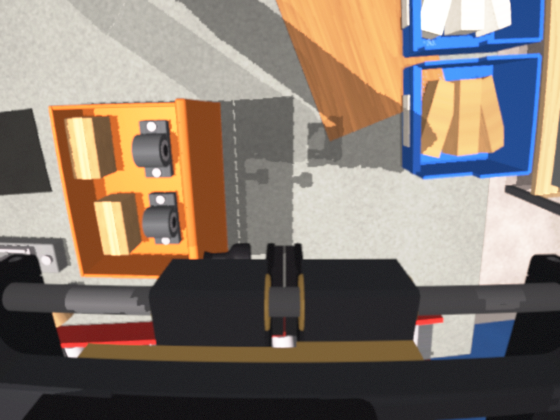

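Run:
```python
from h import *
im,c=load('w12'); 
for z in(.28,.30): print(z,onz(c,[(248,252),(228,252)],z))
for z in(.31,.33): print(z,onz(c,[(181,98),(177,98),(190,98)],z))
a,ct=load('top0'); print(onz(ct,[(72,213)],.29), onz(ct,[(77,213)],.29))
```

```text
0.28 [[0.56965162 0.44963675 0.28      ]
 [0.56800701 0.43071306 0.28      ]]
0.3 [[0.56054157 0.45303925 0.3       ]
 [0.55901305 0.43545136 0.3       ]]
0.31 [[0.42774519 0.42045143 0.31      ]
 [0.42741692 0.41744837 0.31      ]
 [0.4284748  0.42718926 0.31      ]]
0.33 [[0.42875952 0.42656099 0.33      ]
 [0.42845717 0.42379502 0.33      ]
 [0.42943154 0.43276689 0.33      ]]
[[0.5689498  0.44201897 0.29      ]] [[0.56860611 0.4285869  0.29      ]]
```

Run:
```python
from h import *
T=np.array([.55,.254]);e1=np.array([.085,.996]);e2=np.array([.996,-.085])
s=manip.get_state()['position']
for th in [1.57,1.45,1.3,1.15,1.0,.85,.7,.55,.4,.3,.2,.1,0,-.02]:
    E=.120-.2*np.cos(th)+.008*np.sin(th)+.015; Z=.085+.2*np.sin(th)+.008*np.cos(th)+.0697
    p=np.r_[T-.05*e2+E*e1,Z]; print(th,p.round(4))
```

```text
1.57 [0.5123 0.4005 0.3547]
1.45 [0.5103 0.3766 0.3542]
1.3 [0.5078 0.3471 0.3496]
1.15 [0.5054 0.3186 0.3405]
1.0 [0.5031 0.2918 0.3273]
0.85 [0.501  0.2672 0.3102]
0.7 [0.4991 0.2455 0.2897]
0.55 [0.4975 0.2271 0.2661]
0.4 [0.4963 0.2123 0.24  ]
0.3 [0.4956 0.2048 0.2214]
0.2 [0.4951 0.1991 0.2023]
0.1 [0.4948 0.1953 0.1826]
0 [0.4947 0.1935 0.1627]
-0.02 [0.4947 0.1934 0.1587]
```

Call:
play_rows(
  series=[
    [0,[0,0,-2],0],
    [0,[0,0,-4],0],
    [0,[0,0,-4.68],0],
    [0,[-0.05,-0.6,-4.68],0],
    [0,[-0.1,-1.2,-4.68],0],
    [0,[-0.15,-1.8,-4.68],0],
    [0,[-0.2,-2.2,-4.68],0],
    [0,[-0.2,-2.4,-4.68],0],
  ],
)

```text
clock: 32.98
position: [0.5151, 0.4291, 0.3566]
eef_rot: [[0.995, 0.012, 0.095], [-0.095, -0.005, 0.995], [0.013, -1.0, -0.003]]
ft_force: [-0.0, 3.3, 2.4]
grip_width: 0.0003
```

Call:
play_rows(
  series=[
    [0,[-0.05,-0.6,-0.05],0],
    [0,[-0.1,-1.14,-0.08],0],
    [0,[-0.19,-2.1,-0.1],0],
    [0,[-0.29,-3.28,-0.28],0],
    [0,[-0.39,-4.42,-0.64],0],
    [0,[-0.48,-5.49,-1.17],0],
    [0,[-0.56,-6.48,-1.86],0],
    [0,[-0.64,-7.34,-2.68],0],
  ],
)

```text
clock: 33.98
position: [0.4988, 0.2434, 0.2889]
eef_rot: [[0.995, 0.012, 0.097], [-0.097, -0.006, 0.995], [0.012, -1.0, -0.005]]
ft_force: [0.6, 2.1, 1.3]
grip_width: 0.0003
```

Run:
```python
from h import *
grab('scene','s13');s=manip.get_state();print(s['position'],s['ft_force'])
```

```text
[0.49759424 0.23920364 0.28578672] [-1.05166079 -3.21920823 -2.54151753]
```

View pics/s13.png

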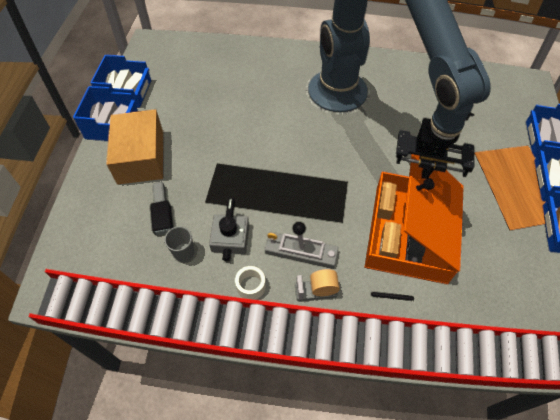

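Call:
play_rows(
  series=[
    [0,[0,-0.48,-0.79],0],
    [0,[-0.05,-1.08,-1.83],0],
    [0,[-0.08,-1.38,-2.58],0],
    [0,[-0.1,-1.6,-3.34],0],
    [0,[-0.11,-1.76,-4.13],0],
    [0,[-0.12,-1.83,-4.7],0],
    [0,[-0.12,-1.83,-4.95],0],
    [0,[-0.12,-1.83,-5.0],0],
  ],
)

```text
clock: 35.02
position: [0.494, 0.1924, 0.1633]
eef_rot: [[0.995, 0.003, 0.101], [-0.101, -0.014, 0.995], [0.005, -1.0, -0.014]]
ft_force: [-9.4, -5.2, 28.7]
grip_width: 0.0003
```

Call:
play_rows(
  series=[
    [0,[0,0,0.3],0],
    [0,[0,0,2],0],
    [0,[0,-1,4],0],
    [0,[0,-3,5],0],
    [0,[0,-5,5],0],
    [0,[0,-7,5],0],
    [0,[0,-7,5],0],
  ],
)

```text
clock: 35.9
position: [0.4938, 0.013, 0.2887]
eef_rot: [[0.994, 0.004, 0.108], [-0.108, -0.016, 0.994], [0.005, -1.0, -0.015]]
ft_force: [-0.0, 1.2, -0.2]
grip_width: 0.0003
```

Run:
```python
from h import *
grab('scene','s14');s=manip.get_state();print(s['position'],s['ft_force'],s['eef_rot'][:2,2],s['qpos'])
im=cv2.imread('pics/s14.png')
cv2.imwrite('pics/s14z.png',cv2.resize(im[155:305,215:475],(800,462),interpolation=cv2.INTER_CUBIC))
```

```text
[0.49388967 0.01576512 0.28860159] [ 0.8763145   0.57402018 -0.09864802] [0.1045764  0.99441878] [-0.13504265  0.17581218  0.01178877  1.95952712  0.01509077  1.00435094
  1.33453107]
```

View pics/s14z.png

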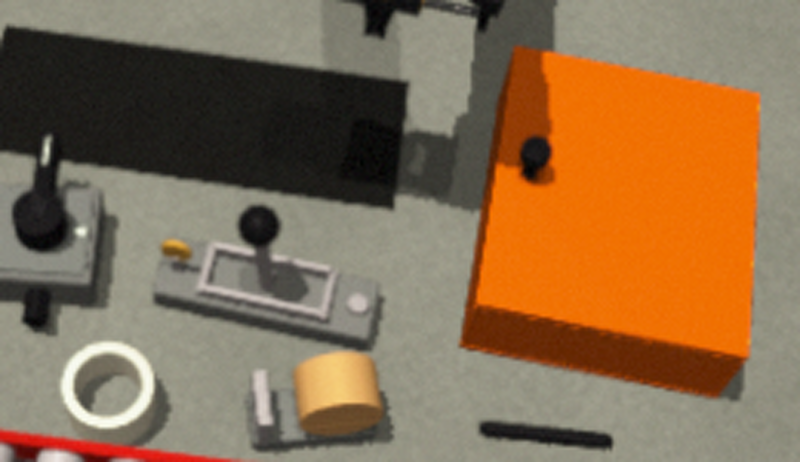

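The lid is flat on the rim, with 29 N on the stop and the tip at 93.6 mm, matching the closed lid top. Next I'll push the lever toward the brass disc (-y), coming in on the +y side of the ball.

Call:
play_rows(
  series=[
    [0,[2,0,0],0],
    [0,[4,-0.5,0],0],
    [0,[6,-1,0],0],
    [0,[6.66,-1.15,0],0],
    [0,[6.66,-1.15,-2],0],
    [0,[6.66,-1.15,-4],0],
    [0,[6.66,-1.15,-4.54],0],
    [0,[6.66,-1.15,-4.54],0],
  ],
)

```text
clock: 36.95
position: [0.6606, -0.0118, 0.175]
eef_rot: [[0.995, 0.003, 0.103], [-0.103, -0.014, 0.995], [0.004, -1.0, -0.014]]
ft_force: [-0.0, 0.5, 0.9]
grip_width: 0.0003
```

Run:
```python
from h import *
grab('wrist','w15');s=manip.get_state();print(s['position'],s['ft_force'],s['eef_rot'][:2,2])
```

```text
[ 0.66141295 -0.01210415  0.17646952] [ 0.17082875 -0.20350351  0.73481444] [0.10351144 0.99453925]
```

View pics/w15.png

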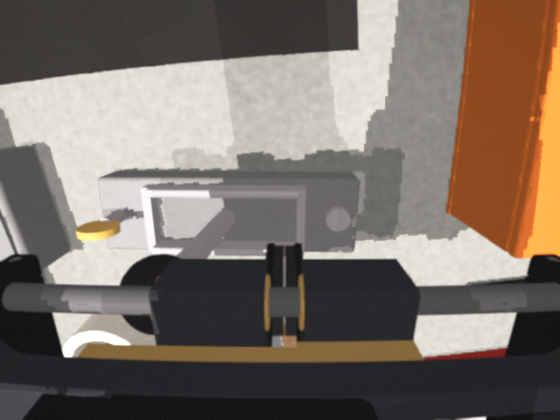

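Call:
play_rows(
  series=[
    [0,[-0.1,-0.6,-0.05],0],
    [0,[-0.15,-1.1,-0.05],0],
    [0,[-0.2,-1.5,-0.05],0],
    [0,[-0.25,-1.9,-0.05],0],
    [0,[-0.28,-2.3,-0.05],0],
    [0,[-0.3,-2.7,-0.05],0],
    [0,[-0.32,-2.95,-0.05],0],
    [0,[-0.32,-3.0,-0.05],0],
  ],
)

```text
clock: 38.0
position: [0.6534, -0.0877, 0.1752]
eef_rot: [[0.995, 0.006, 0.104], [-0.104, -0.014, 0.994], [0.007, -1.0, -0.013]]
ft_force: [-0.2, 0.8, -0.6]
grip_width: 0.0004
```

Call:
play_rows(
  series=[
    [0,[0,-0.08,0],0],
    [0,[0,-0.16,0],0],
    [0,[0,-0.16,0],0],
  ],
)

```text
clock: 38.38
position: [0.6534, -0.0917, 0.1752]
eef_rot: [[0.995, 0.006, 0.104], [-0.104, -0.014, 0.994], [0.007, -1.0, -0.013]]
ft_force: [-0.7, 0.1, 0.6]
grip_width: 0.0001
```

Run:
```python
from h import *
grab('scene','s16');s=manip.get_state();print(s['position'],s['ft_force'])
im=cv2.imread('pics/s16.png')
cv2.imwrite('pics/s16z.png',cv2.resize(im[155:305,195:355],(640,600),interpolation=cv2.INTER_CUBIC))
```

```text
[ 0.6533622  -0.09157434  0.17514449] [-0.33543178 -0.27149262 -0.1195025 ]
```

View pics/s16z.png

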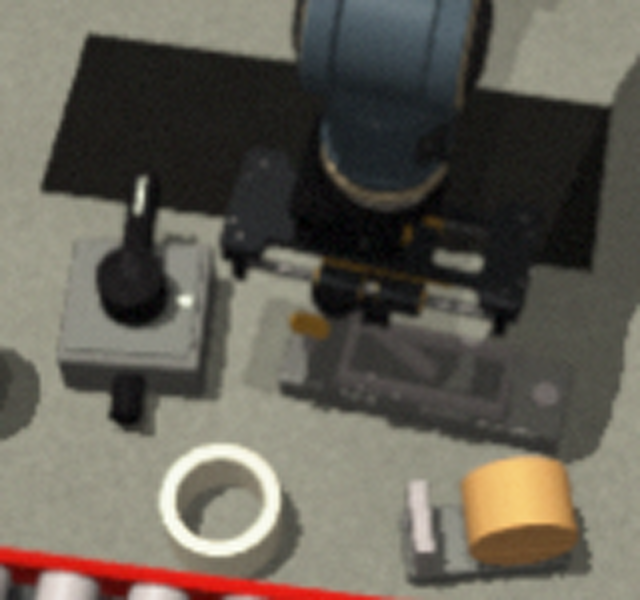

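Call:
play_rows(
  series=[
    [0,[0,-0.1,0],0],
    [0,[-0.02,-0.2,0],0],
    [0,[-0.02,-0.2,0],0],
  ],
)

```text
clock: 38.8
position: [0.6533, -0.0935, 0.1752]
eef_rot: [[0.995, 0.006, 0.102], [-0.102, -0.01, 0.995], [0.007, -1.0, -0.009]]
ft_force: [0.4, 5.6, 0.5]
grip_width: 0.0001
```

Call:
play_rows(
  series=[
    [0,[0.03,0.4,0],0],
    [0,[0.05,1,1],0],
    [0,[0.05,1,3],0],
    [0,[-2,1,5],0],
    [0,[-4,1,5],0],
    [0,[-6,0.5,5],0],
    [0,[-6.5,0,5],0],
  ],
)

```text
clock: 39.67
position: [0.488, -0.0941, 0.3006]
eef_rot: [[0.995, 0.006, 0.103], [-0.103, -0.011, 0.995], [0.007, -1.0, -0.01]]
ft_force: [-0.2, 0.1, -0.1]
grip_width: 0.0005
```

Run:
```python
from h import *
grab('scene','s17');grab('top','t17');s=manip.get_state();print(s['position'],s['ft_force'],s['eef_rot'][:2,2])
im=cv2.imread('pics/s17.png')
cv2.imwrite('pics/s17z.png',cv2.resize(im[155:305,195:355],(640,600),interpolation=cv2.INTER_CUBIC))
im=cv2.imread('pics/t17.png'); a=cv2.resize(im[150:250,220:380],(800,500),interpolation=cv2.INTER_CUBIC); cv2.imwrite('pics/t17z.png',a)
```

```text
[ 0.48998537 -0.09525516  0.30069939] [0.73482581 0.28195285 0.45779286] [0.10513073 0.9944052 ]
```

View pics/s17z.png

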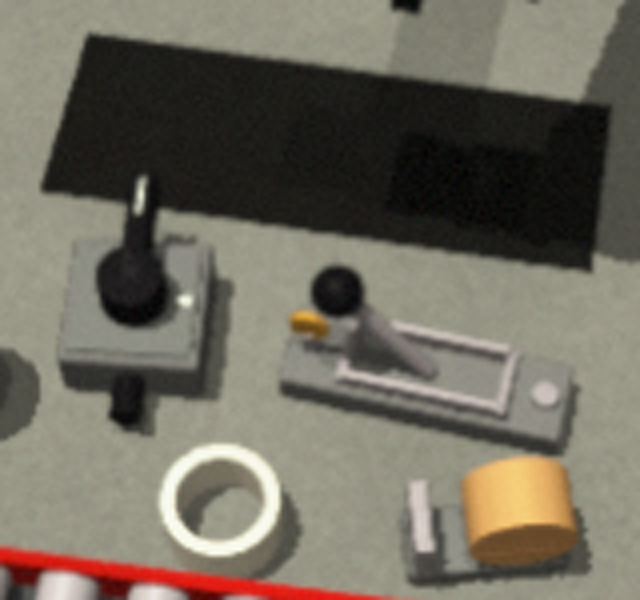

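View pics/t17z.png

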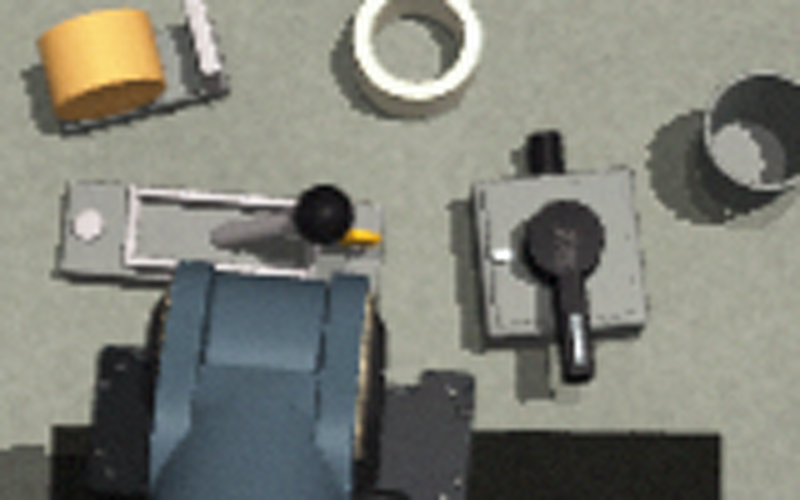

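The lever lies over against the disc side and met its stop at 5.6 N. Last is the isolator, so I'll straddle its handle again.

Run:
```python
from h import *
a=lambda X,Y:(220+(X+.5)/5-.5,150+(Y+.5)/5-.5)
s=lambda X,Y:(195+(X+.5)/4-.5,155+(Y+.5)/4-.5)
_,c=load('t17');_,cs=load('s17')
A=[];B=[]
for cc,x in((c,a(323,213)),(cs,s(337,291))):
    o,d=ray(cc,[x]);d=d[0]/np.linalg.norm(d[0]);M=np.eye(3)-np.outer(d,d);A.append(M);B.append(M@o)
p=np.linalg.lstsq(np.vstack(A),np.hstack(B),rcond=None)[0];v=p-[.6563,-.0577,.035];print(p,np.arctan2(v[:2]@[.092,.996],v[2]))
print(onz(c,[a(578,380)],.075))
```

```text
[ 0.64894481 -0.12205869  0.12037686] -0.6490645579926813
[[ 0.55232495 -0.27193024  0.075     ]]
```

Call:
play_rows(
  series=[
    [0.3,[0.5,-2,0],0.5],
    [0.3,[1.3,-4,0],1],
    [0.3,[2.3,-6,0],1.5],
    [0.3,[3.26,-7,0],1.87],
    [0.3,[3.26,-7,0],1.87],
    [0.3,[3.26,-7,-1.5],1.87],
    [0.3,[3.26,-7,-3],1.87],
    [0.3,[3.26,-7,-3],1.87],
  ],
)

```text
clock: 40.78
position: [0.5706, -0.2682, 0.2225]
eef_rot: [[0.998, 0.003, -0.06], [0.06, -0.007, 0.998], [0.002, -1.0, -0.007]]
ft_force: [-0.6, 0.3, 0.5]
grip_width: 0.026
```

Run:
```python
from h import *
im,c=grab('wrist','w18');s=manip.get_state();print(s['position'],s['ft_force'],s['eef_rot'][:2,2],s['grip_width'])
```

```text
[ 0.57175113 -0.26904087  0.22486631] [0.87451786 0.40004773 0.34256819] [-0.05918138  0.99820681] 0.026001117350325943
```

View pics/w18.png

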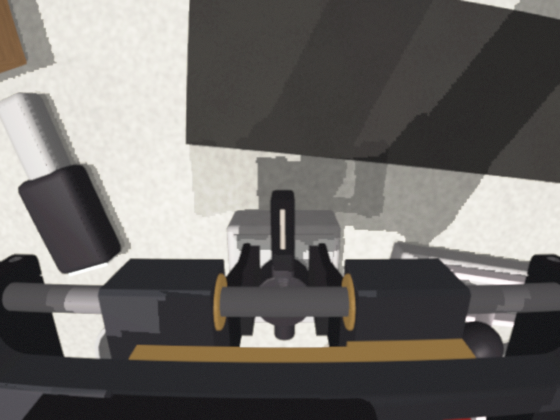

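The lever triangulates to a tilt of -0.649, fully in the notch. The handle tip at (283,195) is centred between the fingers, so I'll go down.

Call:
play_rows(
  series=[
    [0.3,[0,-0.03,-1.5],0],
    [0.3,[0,-0.03,-2.7],0],
    [0.3,[0,-0.03,-3.4],0],
    [0.3,[0,-0.03,-3.75],0],
    [0.3,[0,-0.03,-3.78],0],
  ],
)

```text
clock: 41.45
position: [0.5723, -0.2699, 0.131]
eef_rot: [[0.998, 0.008, -0.059], [0.059, -0.009, 0.998], [0.007, -1.0, -0.009]]
ft_force: [-0.2, -0.7, 0.4]
grip_width: 0.0261
```

Run:
```python
from h import *
ax=np.array([.6365,-.2665]); s=manip.get_state();p0=s['position'][:2];print(s['position'],s['ft_force'])
for k in range(0,20):
    a=np.radians(183.3-5*k); p=ax+.065*np.array([np.cos(a),np.sin(a)])
    print(k,np.round((p-p0)/.025,2),p.round(4))
```

```text
[ 0.57225739 -0.2699247   0.13096134] [-0.21809394 -0.73884333  0.38339382]
0 [-0.03 -0.01] [ 0.5716 -0.2702]
1 [-0.03  0.21] [ 0.5715 -0.2646]
2 [-0.01  0.44] [ 0.5719 -0.2589]
3 [0.02 0.66] [ 0.5729 -0.2533]
4 [0.08 0.88] [ 0.5742 -0.2478]
5 [0.15 1.1 ] [ 0.5761 -0.2425]
6 [0.25 1.31] [ 0.5784 -0.2373]
7 [0.36 1.5 ] [ 0.5812 -0.2323]
8 [0.49 1.69] [ 0.5844 -0.2277]
9 [0.63 1.87] [ 0.588  -0.2233]
10 [0.79 2.03] [ 0.5919 -0.2192]
11 [0.96 2.18] [ 0.5962 -0.2155]
12 [1.14 2.31] [ 0.6008 -0.2122]
13 [1.34 2.43] [ 0.6057 -0.2093]
14 [1.54 2.52] [ 0.6108 -0.2068]
15 [1.75 2.61] [ 0.6161 -0.2048]
16 [1.97 2.67] [ 0.6215 -0.2032]
17 [2.19 2.71] [ 0.6271 -0.2022]
18 [2.42 2.73] [ 0.6328 -0.2016]
19 [2.65 2.74] [ 0.6384 -0.2015]
```

Call:
play_rows(
  series=[
    [0.3,[-0.03,0.21,0],-1],
    [0.3,[-0.01,0.44,0],-2],
    [0.3,[0.02,0.66,0],-3],
    [0.3,[0.08,0.88,0],-4],
    [0.3,[0.15,1.1,0],-5],
    [0.3,[0.25,1.31,0],-6],
    [0.3,[0.36,1.5,0],-7],
    [0.3,[0.49,1.69,0],-8],
  ],
)

```text
clock: 42.45
position: [0.5843, -0.2285, 0.1322]
eef_rot: [[0.801, 0.001, 0.599], [-0.599, -0.013, 0.801], [0.008, -1.0, -0.01]]
ft_force: [-2.3, -1.5, 1.3]
grip_width: 0.0259
```

Call:
play_rows(
  series=[
    [0.3,[0.14,0.18,0],-1],
    [0.3,[0.3,0.34,0],-2],
    [0.3,[0.47,0.49,0],-3],
    [0.3,[0.65,0.62,0],-4],
    [0.3,[0.85,0.74,0],-5],
    [0.3,[1.05,0.83,0],-6],
    [0.3,[1.26,0.92,0],-7],
    [0.3,[1.48,0.98,0],-8],
  ],
)

```text
clock: 43.45
position: [0.6212, -0.2037, 0.1333]
eef_rot: [[0.226, -0.008, 0.974], [-0.974, -0.009, 0.226], [0.007, -1.0, -0.01]]
ft_force: [-1.8, 1.2, -0.1]
grip_width: 0.0264
```

Call:
play_rows(
  series=[
    [0.3,[0.23,0.05,0],-1],
    [0.3,[0.46,0.08,0],-2],
    [0.3,[0.6,0.08,0],-2],
    [0.3,[0.68,0.08,0],-2],
    [0.3,[0.74,0.08,0],-2],
    [0.3,[0.74,0.08,0],-2],
  ],
)

```text
clock: 44.2
position: [0.6383, -0.2014, 0.1334]
eef_rot: [[0.054, -0.013, 0.998], [-0.999, -0.006, 0.054], [0.005, -1.0, -0.013]]
ft_force: [-4.5, 2.1, 2.4]
grip_width: 0.0264
```

Call:
play_rows(
  series=[
    [0.3,[0.1,0,0],0],
    [0.3,[0.2,0,0],0],
    [0.3,[0.2,0,0],0],
  ],
)

```text
clock: 44.58
position: [0.6391, -0.2016, 0.133]
eef_rot: [[0.053, -0.023, 0.998], [-0.999, -0.003, 0.053], [0.002, -1.0, -0.023]]
ft_force: [-12.5, 2.6, 7.4]
grip_width: 0.0263
```

Firm stop at 12.5 N. I'll back off, lift clear and check.

Call:
play_rows(
  series=[
    [0.3,[-0.2,0,0],0],
    [0.3,[-0.2,0,1],0],
    [0.3,[-0.2,0,3],0],
    [0.3,[-0.2,0,5],0],
    [0.3,[-2,0,7],1],
    [0.3,[-4,0,8],2],
    [0.3,[-6,0.5,8],3],
    [0.3,[-7.5,1,8],4],
  ],
)

```text
clock: 45.58
position: [0.4502, -0.1772, 0.334]
eef_rot: [[0.393, -0.016, 0.919], [-0.919, -0.01, 0.393], [0.003, -1.0, -0.019]]
ft_force: [0.5, 0.3, -0.4]
grip_width: 0.0259
```

Run:
```python
from h import *
grab('scene','s19');grab('top','t19');s=manip.get_state();print(s['position'],s['ft_force'])
im=cv2.imread('pics/t19.png'); a=cv2.resize(im[150:250,220:380],(800,500),interpolation=cv2.INTER_CUBIC); cv2.imwrite('pics/t19z.png',a)
f=lambda X,Y:(220+(X+.5)/5-.5,150+(Y+.5)/5-.5)
```

```text
[ 0.44858224 -0.17643631  0.33370519] [0.39927952 0.1270798  0.55592817]
```

View pics/t19z.png

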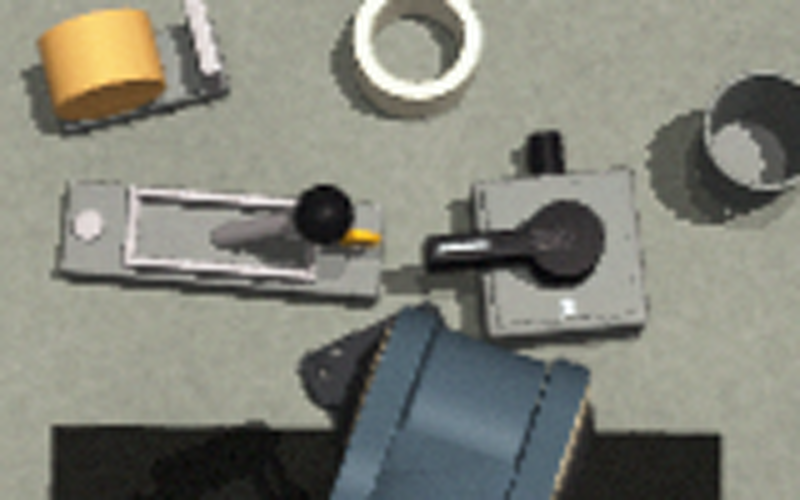

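View pics/s19.png

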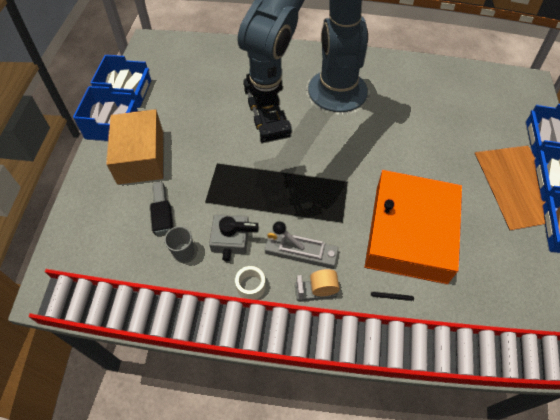

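The handle sits exactly as at the start, with its tip at zoom (425,253) and the OFF tick bare. The lid is flat, the lever is over, the mat is empty and the bystanders haven't moved. Handing in.

```bash
python3 -c "
from bench import manip
print(manip.get_state()['clock']); print(manip.job_done())"
```

```text
45.675
the job is handed in; nothing more can be done
None
```

The job is done and handed in at 45.7 s, with every step finished in the order you asked.

1. **Isolator off:** I turned the handle to its OFF stop (about 10 N). The pictures showed it over the OFF tick.
2. **Packing:** All four items on the mat, two cartons and two bearing blocks, went upright into the orange tote. I saw no slip and nothing knocked aside.
3. **Lid:** I pushed it shut from behind until it pressed back at 29 N. The fingertips were then at 93.6 mm, which matches a closed lid top at 93 mm.
4. **Diverter lever:** I threw it to the brass-disc side (-y) until it met its stop at 5.6 N. Measured from two views, its tilt is -0.649, so it is fully in the notch.
5. **Isolator on:** I turned it back to its ON stop (12.5 N). The last top view shows the handle as it was at the start.

In the final pictures the mat is empty, the lid is flat, the bystanders are where they were, and the arm is clear of everything. None of the last checks failed. The only disagreement was 3–5 mm between cameras on some positions, which stayed within the clearances.

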